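# Close out the gas-line clamp job

### The job

Prove the two new tube clamps: grip the green one and pull it straight up with rising force until it takes about 15 N (never past 20 N), hold that for about a second and let it settle back, then do the same with the blue one. Also lay every loose spanner and bracket flat in the tray pocket of its own colour, each spanner with its open jaw at the pocket's white end, and hang the caddy of fittings by its crossbar on the hook, keeping it upright. Leave the bottle, gauge and copper coil alone.

Things in the scene. Friction and masses are not known exactly. Their poses are not given: they have to be found in the camera images.
- tray: Grey plastic kit tray, 170 x 250 mm (its x, y), fixed to the bench; origin under its centre, z up. Floor 4 mm thick. Five pockets; their walls are 3 mm thick, rise 10 mm above the floor and have a finger notch in the middle of both long sides. Two spanner pockets (red, yellow floor) lie along the tray's x, three bracket pockets (green, blue, orange floor) along its y.
- pocket_red (a point): Centre of the red spanner pocket's floor (upper face of the 4 mm tray floor); axes as the tray's, long side along x, 150 x 36 mm inside, notches 70 mm long; the 30 mm at its +x end has a white floor.
- pocket_yellow (a point): Centre of the yellow spanner pocket's floor (upper face of the 4 mm tray floor); axes as the tray's, long side along x, 150 x 36 mm inside, notches 70 mm long; the 30 mm at its +x end has a white floor.
- pocket_green (a point): Centre of the green bracket pocket's floor (upper face of the 4 mm tray floor); axes as the tray's, long side along y, 88 x 32 mm inside, notches 52 mm long.
- pocket_blue (a point): Centre of the blue bracket pocket's floor (upper face of the 4 mm tray floor); axes as the tray's, long side along y, 88 x 32 mm inside, notches 52 mm long.
- pocket_orange (a point): Centre of the orange bracket pocket's floor (upper face of the 4 mm tray floor); axes as the tray's, long side along y, 88 x 32 mm inside, notches 52 mm long.
- spanner_red: Flat steel spanner with a red sleeve on its shank, may be absent; lies along its x, 140 mm long overall, 8 mm thick, 90 g. Origin at the underside, midway along its length, z up when it lies flat. Shank 14 mm wide from x = -50 to +36 mm; open jaw 30 mm wide from x = +36 to +70 mm; round 22 mm ring end at x = -59 mm.
- spanner_red_jaw (a point): Point in the open jaw of the red spanner, 55 mm along +x from its origin.
- spanner_yellow: Flat steel spanner with a yellow sleeve on its shank, may be absent; lies along its x, 140 mm long overall, 8 mm thick, 90 g. Origin at the underside, midway along its length, z up when it lies flat. Shank 14 mm wide from x = -50 to +36 mm; open jaw 30 mm wide from x = +36 to +70 mm; round 22 mm ring end at x = -59 mm.
- spanner_yellow_jaw (a point): Point in the open jaw of the yellow spanner, 55 mm along +x from its origin.
- bracket_green: Flat green bracket plate with two holes, 80 x 26 x 8 mm (its x, y, z), 60 g, may be absent; origin at the centre of its underside, z up. Either end may go to either end of its pocket.
- bracket_blue: Flat blue bracket plate with two holes, 80 x 26 x 8 mm (its x, y, z), 60 g, may be absent; origin at the centre of its underside, z up. Either end may go to either end of its pocket.
- bracket_orange: Flat orange bracket plate with two holes, 80 x 26 x 8 mm (its x, y, z), 60 g, may be absent; origin at the centre of its underside, z up. Either end may go to either end of its pocket.
- clamp_green (a joint): Lift of the green tube clamp out of its seat, m: 0 seated. It slides straight up against a rubber-sprung anchor: it starts to lift at about 3 N and then rises 1 mm per further newton (so about 12 mm at a pull of 15 N), and drops back by itself when let go.
- clamp_green_top (a point): Centre of the top of the green clamp block, 72 mm above the bench when seated. The block, 24 x 26 mm (x, y), stands 42 mm above the middle of its mount, a fixed aluminium block 50 x 80 x 30 mm (x, y, z). A 9 mm steel tube sticks out 33 mm from its two x faces, 10 mm above the mount; the y faces are free to grip. Axes as the mount's, z up.
- clamp_blue (a joint): Lift of the blue tube clamp out of its seat, m: 0 seated. It slides straight up against a rubber-sprung anchor: it starts to lift at about 3 N and then rises 1 mm per further newton (so about 12 mm at a pull of 15 N), and drops back by itself when let go.
- clamp_blue_top (a point): Centre of the top of the blue clamp block, 72 mm above the bench when seated. The block, 24 x 26 mm (x, y), stands 42 mm above the middle of its mount, a fixed aluminium block 50 x 80 x 30 mm (x, y, z). A 9 mm steel tube sticks out 33 mm from its two x faces, 10 mm above the mount; the y faces are free to grip. Axes as the mount's, z up.
- stand: Steel hook stand fixed to the bench: 90 x 90 x 10 mm foot, 18 mm post; origin under the post, z up. From the post's top a flat arm (14 mm wide, 6 mm thick, top face at z = 190 mm) runs along the stand's -x to x = -113 mm, where a lip rises 10 mm above it (x = -107 to -113 mm, top at z = 200 mm).
- hook_rest (a point): Point on the top face of the hook arm, 55 mm from the post's axis (towards the stand's -x), 190 mm above the bench; axes as the stand's. The caddy's crossbar rests here, across the arm.
- caddy: Open steel caddy of fittings, 56 x 56 x 50 mm, 0.10-0.17 kg, with a fixed upright handle; origin at the centre of its underside, z up. Uprights at y = +-30 mm (56 mm apart inside) carry a crossbar along y, 8 mm wide in x, from z = 104 to 110 mm; below it the handle is open from z = 50 mm. On the bar's middle stands a black grip block, 16 x 36 mm (x, y), z = 110 to 140 mm.
- caddy_bar (a point): Middle of the underside of the caddy's crossbar, 104 mm above its underside; axes as the caddy's.
- leak_bottle: Bystander: bottle with a red cap, 52 mm across, 130 mm tall; origin at its underside.
- gauge: Bystander: round pressure gauge lying on its back, 64 mm across, 22 mm thick, brass stub to its -x; origin at its underside.
- tube_coil: Bystander: copper ring of coiled tube, 90 mm across, 24 mm high; origin at its underside.
Mind the look-alikes: they are no part of the job. What is shaped like the spanner_red but black is not meant. Of the things that look like the bracket_green, the larger one is meant.

How it is judged (in metres and radians):
On the way, in this order (a step that is already met when the one before it is completed fails the run):
1. the green clamp is pulled up by more than 10 mm (about 13 N) and held for 0.6 s (value of joint clamp_green above 0.01 m), for 0.6 s.
2. then the blue clamp is pulled up by more than 10 mm (about 13 N) and held for 0.6 s (value of joint clamp_blue above 0.01 m and value of joint clamp_green below 0.002 m), for 0.6 s.
At the end, for the whole second after the job is handed in: Each spanner and bracket lies flat in its colour's pocket (9 mm, 0.2 rad, under 4 mm off the floor), jaws at the white end; the caddy hangs at rest by its crossbar on the hook arm between post and lip, tilted under 0.25 rad; both clamps are seated within 2 mm (horizontal distance between spanner_red and pocket_red below 0.009 m and z of spanner_red in the frame of pocket_red below 0.004 m and angle between each of spanner_red, spanner_yellow, bracket_green, bracket_blue, bracket_orange's own z axis and vertical below 0.1 rad and angle between the x axis of each of spanner_red, spanner_yellow and the x axis of tray, either way round below 0.2 rad and linear speed of each of spanner_red, spanner_yellow, bracket_green, bracket_blue, bracket_orange below 0.02 m/s and x of spanner_red_jaw in the frame of pocket_red above 0.03 m and horizontal distance between spanner_yellow and pocket_yellow below 0.009 m and z of spanner_yellow in the frame of pocket_yellow below 0.004 m and x of spanner_yellow_jaw in the frame of pocket_yellow above 0.03 m and horizontal distance between bracket_green and pocket_green below 0.009 m and z of bracket_green in the frame of pocket_green below 0.004 m and angle between the x axis of each of bracket_green, bracket_blue, bracket_orange and the y axis of tray, either way round below 0.2 rad and horizontal distance between bracket_blue and pocket_blue below 0.009 m and z of bracket_blue in the frame of pocket_blue below 0.004 m and horizontal distance between bracket_orange and pocket_orange below 0.009 m and z of bracket_orange in the frame of pocket_orange below 0.004 m and horizontal distance between caddy_bar and hook_rest below 0.042 m and z of caddy_bar in the frame of stand between 0.185 and 0.197 m and x of caddy_bar in the frame of stand between -0.105 and -0.02 m and angle between caddy's own z axis and vertical below 0.25 rad and linear speed of caddy below 0.05 m/s and contact force between caddy and stand above 0.3 N and value of joint each of clamp_green, clamp_blue below 0.002 m); the robot touches nothing.
It fails at once if a clamp is over-pulled (lifted more than 20 mm, about 23 N) (value of joint any of clamp_green, clamp_blue above 0.02 m).
It fails at once if the caddy is tipped more than 0.6 rad (angle between caddy's own z axis and vertical above 0.6 rad).
It fails at once if the bottle, gauge or coil is moved more than 30 mm (distance of any of leak_bottle, gauge, tube_coil from where it was at the start of the episode above 0.03 m).
Of spanner_red, spanner_yellow, bracket_green, bracket_blue, bracket_orange only 3 to 5 are there at a start; the rules pass over those that are not, and their reading is None.
At some moment in a run one of spanner_red, spanner_yellow, bracket_green, bracket_blue, bracket_orange may be knocked a few centimetres aside while the robot is not near it.
It also fails if it takes over 210 s, if anything falls off the work surface, if the arm or the gripper's body presses on something with over 40 N, if the wrist force passes 120 N, or if a joint passes its speed limit or range.

### The arm

A 6-joint arm with a two-finger parallel gripper is mounted at the origin on the work surface. World frame = base frame: x ahead of the robot, y to its left, z up, the work surface at z = 0. Lengths are in mm, angles in rad, forces in N, time in s.
With the tool pointing down it reaches from about 350 to 775 mm from the base axis. Payload 7.3 kg.
Tool frame: the origin (TCP) lies at the very end of the fingers, on their centre line; the grasp point (between the pads) lies bot.grip_point_offset behind it (bot.grip_point_offset is the distance from the TCP to the grasp point, in mm); z points along the fingers, y is the line along which they close (so a half turn about z gives the same grasp; the last joint's range is limited). The gripper opens to 92 mm and grips with 3 to 60 N. Pads are 19 mm wide; open, the fingers measure 130 mm over their backs; the gripper's body (75 mm by 190 mm) begins 47 mm behind the grasp point.
Start: joints at [-1.483, 0.342, 1.524, -0, 1.275, -0.146], TCP at [121.651, -510.731, 226.741] pointing down, gripper open.
Joint ranges: [-2.53, 2.53], [-0.77, 2.02], [0.04, 2.7], [-1, 4.14], [0.28, 2.66], [-3.11, 3.11]. Speed limits (rad/s): [2.57, 2.57, 3.14, 3.14, 3.14, 3.14].

### API

Orientations are given as [roll, pitch, yaw] about the fixed x, y, z axes, in that order (R = Rz(yaw) Ry(pitch) Rx(roll)).
In Python, from plant import bot gives the robot as it stands. The module is installed in compiled form; this text tells all that it offers.
- The arm moves only by the tool carry_out, never from a script. Its argument "plan" is a list of rows, each an object of numbers: "tx", "ty", "tz": the shift along the world's x, y, z in mm; "rx", "ry", "rz": the turn, a rotation vector about the world's x, y, z in rad. A call has 1 to 12 rows; each row shifts and turns the commanded pose from where the row before left it; what a row does not reach is not made up. A row lasts 1/10 s, in which the tool goes at most 50 mm and 8.59 degrees, less where a joint would pass 70% of its speed; a pose out of reach is approached as far as the arm can. A call with a gripper value outside its range is refused whole. "gripper" is the closure, from 0 (fully open) to 1 (shut), set as the call begins (left out, the last holds). The fingers move at their own pace and stop on an object; the grip force is fixed at half the most. Time passes only in rows, so rows that do not move let the fingers close. It gives the time, the measured TCP pose, the force, the opening and the grip force at its end, in the units of the state.
- bot.get_obs(): the state, without advancing time (a new reading comes with each control period).
- bot.capture(name): name is "side" or "top"; returns the picture (420x560x3 uint8, red, green, blue); there is no depth.
- bot.camera_model(name): a dict with "camera_matrix" (3x3 intrinsics, pixels), "R" (3x3) and "t" (3): a world point X has camera coordinates R X + t. Camera axes: x right, y down, z forward; pixel columns grow to the right and rows downward; lengths in mm; the calibration is good to about 2 mm. A picture is of the moment at which its call begins. camera_model takes no time and is no camera call.
- bot.close_job(): hands the job in; it is judged then, once.
The state is a dict: "time": time; "joint_positions": joint angles; "dq": joint speeds; "tau": joint torques, N m; "tool_pos": TCP position; "tcp_rot": TCP orientation; "contact_force": force on the tool from outside, world axes, zero at the start; "moment": the same for the moment, N m; "grip_width": finger opening in mm; "finger_force": force on a finger pad.
Only numpy, scipy, OpenCV 4.12 (cv2) and the standard library are available. Lean on these libraries where they do the work, as an engineer would, in place of code of your own. Each camera call takes 0.05 s, during which the arm holds its last target. There are 200 camera calls.

## Working session

There is one attempt and no reset: what is moved stays moved. The work goes in short steps, Python scripts to look and compute and a tool call to move; the robot and the scene stay as the last step left them, time stands still between calls to the robot, and variables do not carry over. Pictures are saved under pics/ and viewed, at most 14 in all, crops included, and the job is handed in when it is done.

Besides the shell and the picture viewer there is one more tool, called as a command line: name --argument value ..., lists and objects as JSON in quotes. carry_out: Moves the arm, as the interface text tells. Its arguments: {"type":"object","properties":{"plan":{"type":"array"},"gripper":{"type":"number"}},"required":["plan"]}

```bash
mkdir -p pics; python3 - <<'E'
from plant import bot
import cv2
for n in("top","side"):
    cv2.imwrite(f"pics/{n}0.png",cv2.resize(bot.capture(n)[:,:,::-1],(800,600),interpolation=cv2.INTER_CUBIC))
    m=bot.camera_model(n);print(m)
print(bot.get_obs(),bot.grip_point_offset)
E
```

```text
{'camera_matrix': array([[452.76111569,   0.        , 272.65004048],
       [  0.        , 452.76111569, 201.17448413],
       [  0.        ,   0.        ,   1.        ]]), 'R': array([[ 0.00572934, -0.99991468,  0.01173906],
       [-0.98830391, -0.00745099, -0.152315  ],
       [ 0.15238947, -0.01072909, -0.98826228]]), 't': array([ -20.91058804,  549.82296712, 1073.13610184])}
{'camera_matrix': array([[515.96230649,   0.        , 280.93000694],
       [  0.        , 515.96230649, 214.1584452 ],
       [  0.        ,   0.        ,   1.        ]]), 'R': array([[-0.77759935, -0.62875302, -0.00298092],
       [-0.29295115,  0.366489  , -0.8830999 ],
       [ 0.5563442 , -0.68582465, -0.46917553]]), 't': array([ 426.01801328,  283.86587867, 1275.445222  ])}
{'time': 0.1, 'joint_positions': array([-1.48300075e+00,  3.42608233e-01,  1.52493355e+00, -1.21610708e-05,
        1.27536984e+00, -1.45979664e-01]), 'dq': array([ 4.85085191e-05, -1.44237838e-03, -3.77602137e-03,  1.10672751e-03,
       -1.10527115e-03, -8.24923333e-06]), 'tau': array([ 1.60410560e-03, -4.32005382e+01, -2.44694173e+01,  7.19699822e-02,
        5.26016566e-02, -4.81631332e-05]), 'tool_pos': array([ 121.61361767, -510.3498363 ,  226.13349903]), 'tcp_rot': array([-3.14028602e+00, -1.80353611e-04,  2.33778668e-01]), 'contact_force': array([-0.03695663,  0.47295745, -0.71456843]), 'moment': array([-0.00350689,  0.00312795,  0.02243008]), 'finger_force': 0.0, 'grip_width': 91.89660210536174} 18.8
```

View pics/top0.png

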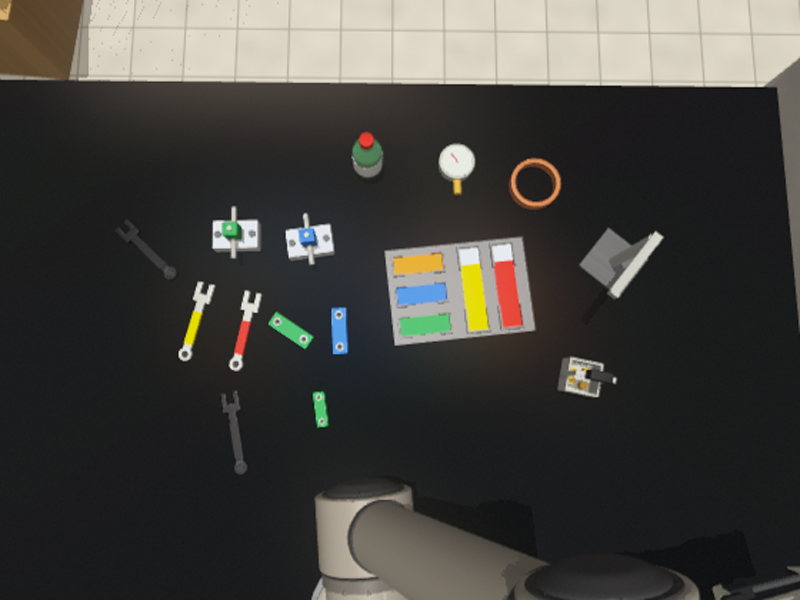

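View pics/side0.png

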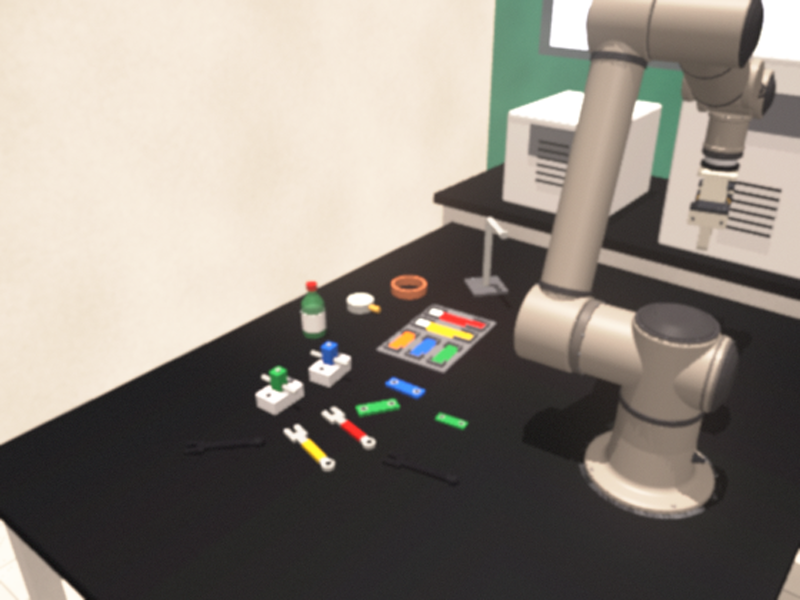

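The top view (800x600 pixels) shows:
- Spanners: yellow at (195,320) and red at (243,330).
- Brackets: large green at (290,330) and blue at (339,330). The small green one at (320,410) and the black spanners are decoys, and there is no orange bracket.
- Clamps: green at (232,230) and blue at (307,236).
- Tray at (460,290), caddy at (585,378), hook arm from (617,295) to (660,237).

The side view agrees.

```bash
cat > h.py <<'E'
import numpy as np,cv2
from plant import bot
def ray(n,u,v):
    m=bot.camera_model(n);R=np.array(m["R"]);t=np.array(m["t"])
    d=R.T@np.linalg.solve(m["camera_matrix"],[u,v,1.]);return -R.T@t,d
def pt(n,u,v,z):
    o,d=ray(n,u,v);return (o+d*(z-o[2])/d[2])[:2]
def proj(n,X):
    m=bot.camera_model(n);c=np.array(m["R"])@X+m["t"];p=m["camera_matrix"]@c;return p[:2]/p[2]
def two(p,q):  # top px, side px -> point, miss
    o,d=ray("top",*p);a,b=ray("side",*q)
    s=np.linalg.lstsq(np.c_[d,-b],a-o,rcond=None)[0]
    x,y=o+d*s[0],a+b*s[1];return (x+y)/2,np.linalg.norm(x-y)
HUE=dict(red=(0,5),orange=(12,21),yellow=(22,34),green=(55,80),blue=(100,120))
def blobs(im,c,smin=120,amin=25):
    h=cv2.cvtColor(im,cv2.COLOR_RGB2HSV);lo,hi=HUE[c]
    m=cv2.inRange(h,(lo,smin,60),(hi,255,255))
    if c=="red": m|=cv2.inRange(h,(174,smin,60),(180,255,255))
    return [k for k in cv2.findContours(m,cv2.RETR_EXTERNAL,cv2.CHAIN_APPROX_NONE)[0] if cv2.contourArea(k)>=amin]
def rect(k,n,z):  # min-area rect on plane z: centre, long, short, long-axis angle
    P=np.array([pt(n,u,v,z) for u,v in k[:,0]],np.float32)
    (c,s,a)=cv2.minAreaRect(P);a=np.radians(a)
    if s[0]<s[1]: s=s[::-1];a+=np.pi/2
    return np.array(c),s[0],s[1],(a+np.pi/2)%np.pi-np.pi/2
E
python3 - <<'E'
from h import *
im=bot.capture("top")
np.set_printoptions(precision=1,suppress=True)
for c in HUE:
    for k in blobs(im,c):
        (u,v),_,_=cv2.minAreaRect(k)
        for z in (4,8,72):
            C,l,s,a=rect(k,"top",z);print(c,(round(u),round(v)),"z",z,C,round(l,1),round(s,1),round(a,3))
s=bot.capture("side")
a=im[225:290,380:440];b=im[150:235,395:475];d=s[140:220,310:370]
cv2.imwrite("pics/crop.png",np.hstack([cv2.resize(x,(266,400),interpolation=cv2.INTER_CUBIC)[:,:,::-1] for x in(a,b,d)]))
E
```

```text
red (169, 236) z 4 [466.2 241. ] 61.7 18.8 -0.19
red (169, 236) z 8 [465.9 240.2] 61.5 18.7 -0.19
red (169, 236) z 72 [461.1 226.3] 58.0 17.7 -0.19
red (355, 205) z 4 [ 547.4 -228. ] 117.4 36.0 0.117
red (355, 205) z 8 [ 546.9 -227.2] 117.0 35.9 0.117
red (355, 205) z 72 [ 537.5 -214.7] 110.4 33.9 0.117
red (256, 98) z 4 [832.6  27.9] 30.5 26.4 0.011
red (256, 98) z 8 [831.   27.8] 30.4 26.3 0.011
red (256, 98) z 72 [805.6  25.9] 28.7 24.8 0.01
orange (292, 184) z 4 [600.1 -67.9] 87.1 31.2 -1.454
orange (292, 184) z 8 [599.4 -67.7] 86.8 31.1 -1.454
orange (292, 184) z 72 [587.  -64.2] 81.9 29.3 -1.454
orange (375, 127) z 4 [ 754.6 -285. ] 89.4 87.6 1.548
orange (375, 127) z 8 [ 753.3 -284. ] 89.1 87.3 1.548
orange (375, 127) z 72 [ 732.3 -268.3] 84.1 82.4 1.548
orange (24, 27) z 4 [1025.8  656.2] 162.9 129.5 0.063
orange (24, 27) z 8 [1023.5  653.9] 162.3 129.0 0.063
orange (24, 27) z 72 [987.3 616.7] 153.2 121.8 0.063
yellow (135, 229) z 4 [482.  328.6] 59.3 19.0 -0.24
yellow (135, 229) z 8 [481.6 327.4] 59.1 18.9 -0.24
yellow (135, 229) z 72 [475.9 308.7] 55.7 17.9 -0.24
yellow (33
[... 356 characters left out ...]
453
green (297, 227) z 8 [489.8 -80.1] 85.1 29.3 -1.453
green (297, 227) z 72 [483.6 -75.9] 80.3 27.6 -1.453
green (203, 231) z 4 [479.  156.8] 82.6 27.7 0.996
green (203, 231) z 8 [478.7 156.2] 82.3 27.6 0.996
green (203, 231) z 72 [473.1 147.1] 77.7 26.1 0.996Traceback (most recent call last):
  File "<stdin>", line 8, in <module>
  File "h.py", line 21, in rect
    P=np.array([pt(n,u,v,z) for u,v in k[:,0]],np.float32)
                ~~^^^^^^^^^
  File "h.py", line 7, in pt
    o,d=ray(n,u,v);return (o+d*(z-o[2])/d[2])[:2]
        ~~~^^^^^^^
  File "h.py", line 4, in ray
    m=bot.camera_model(n);R=np.array(m["R"]);t=np.array(m["t"])
ValueError: time passes only in moves, steps and waits
```

```bash
sed -i 's/^from plant import bot/from plant import bot\nfrom functools import lru_cache\n@lru_cache\ndef cam(n): return bot.camera_model(n)/; s/m=bot.camera_model(n);/m=cam(n);/' h.py
python3 - <<'E'
from h import *
im=bot.capture("top"); s=bot.capture("side")
np.set_printoptions(precision=1,suppress=True)
for c in ("green","blue"):
    for k in blobs(im,c):
        (u,v),_,_=cv2.minAreaRect(k)
        for z in (4,8,72):
            C,l,w,a=rect(k,"top",z);print(c,(round(u),round(v)),"z",z,C,round(l,1),round(w,1),round(a,3))
# bright components: spanners, mounts
h=cv2.cvtColor(im,cv2.COLOR_RGB2HSV)
m=cv2.inRange(h,(0,0,90),(180,255,255));m[:110]=0;m[330:]=0
for k in cv2.findContours(m,cv2.RETR_EXTERNAL,cv2.CHAIN_APPROX_NONE)[0]:
    if cv2.contourArea(k)<60: continue
    (u,v),_,_=cv2.minAreaRect(k)
    for z in (8,14,30):
        C,l,w,a=rect(k,"top",z);print("bright",(round(u),round(v)),"z",z,C,round(l,1),round(w,1),round(a,3))
a=im[235:290,380:440];b=im[150:235,395:475];d=s[140:220,310:370]
cv2.imwrite("pics/crop.png",np.hstack([cv2.resize(x,(266,int(266*x.shape[0]/x.shape[1]*1)))[:240,:,::-1] for x in(a,b,d)] if 0 else [cv2.resize(x,(266,400),interpolation=cv2.INTER_CUBIC)[:,:,::-1] for x in(a,b,d)]))
E
```

```text
green (224, 286) z 4 [342.9 101.4] 61.8 21.7 0.149
green (224, 286) z 8 [343. 101.] 61.6 21.7 0.149
green (224, 286) z 72 [345.1  95. ] 58.1 20.4 0.149
green (297, 227) z 4 [490.2 -80.4] 85.4 29.4 -1.453
green (297, 227) z 8 [489.8 -80.1] 85.1 29.3 -1.453
green (297, 227) z 72 [483.6 -75.9] 80.3 27.6 -1.453
green (203, 231) z 4 [479.  156.8] 82.7 27.7 0.994
green (203, 231) z 8 [478.6 156.2] 82.4 27.6 0.994
green (203, 231) z 72 [473.1 147.1] 77.7 26.1 0.994
green (162, 161) z 4 [658.5 268.1] 31.7 26.4 -1.562
green (162, 161) z 8 [657.5 267.1] 31.6 26.3 -1.562
green (162, 161) z 72 [641.9 251.8] 29.8 24.9 -1.562
blue (238, 231) z 4 [479.3  70.5] 81.2 27.7 0.019
blue (238, 231) z 8 [479.   70.2] 80.9 27.6 0.019
blue (238, 231) z 72 [473.4  66. ] 76.3 26.1 0.019
blue (295, 205) z 4 [545.2 -74.1] 86.4 30.8 -1.459
blue (295, 205) z 8 [544.6 -73.9] 86.1 30.7 -1.459
blue (295, 205) z 72 [535.3 -70. ] 81.3 28.9 -1.459
blue (215, 166) z 4 [646.9 131.4] 31.2 26.9 0.165
blue (215, 166) z 8 [646. 131.] 31.0 26.8 0.165
blue (215, 166) z 72 [631.  123.3] 29.3 25.3 0.165
bright (224, 286) z 8 [342
[... 1557 characters left out ...]
, 162) z 30 [649.9 255.3] 93.1 82.5 0.036
bright (374, 128) z 8 [ 750.9 -281.4] 94.7 92.2 -1.562
bright (374, 128) z 14 [ 748.9 -280. ] 94.2 91.7 -1.562
bright (374, 128) z 30 [ 743.7 -276.1] 92.9 90.4 -1.562
bright (554, 168) z 8 [ 652.  -745.5] 309.0 26.5 -0.091
bright (554, 168) z 14 [ 650.6 -741.6] 307.3 26.3 -0.091
bright (554, 168) z 30 [ 646.7 -731.2] 303.0 26.0 -0.091
bright (320, 122) z 8 [ 764.3 -139.4] 67.9 66.0 0.01
bright (320, 122) z 14 [ 762.3 -138.7] 67.6 65.7 0.01
bright (320, 122) z 30 [ 756.9 -136.8] 66.6 64.7 0.01
bright (256, 116) z 8 [778.9  25.9] 55.0 35.4 -1.561
bright (256, 116) z 14 [776.8  25.7] 54.7 35.2 -1.561
bright (256, 116) z 30 [771.2  25.3] 53.9 34.7 -1.561
```

View pics/crop.png

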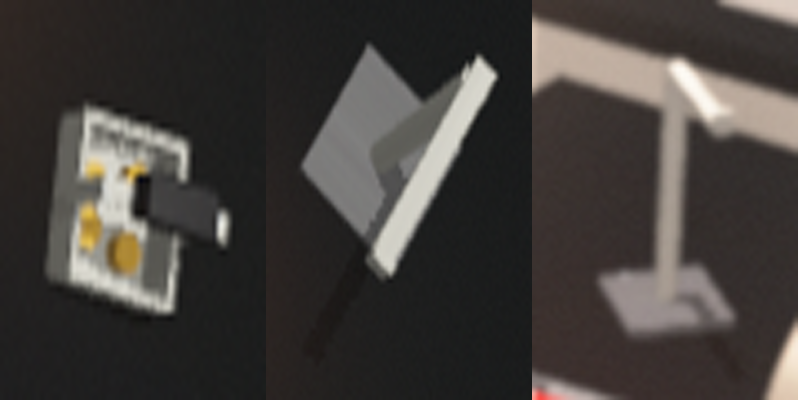

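The caddy's bar runs roughly horizontally in the top view, with the black grip at about (180,205) in the crop. The hook arm goes from the post at (480,70) to the lip at (382,262). I'll zoom in on the clamps, hook and caddy in both views.

```bash
python3 - <<'E'
from h import *
im=bot.capture("top"); s=bot.capture("side")
np.save("t0.npy",im);np.save("s0.npy",s)
R=[(im,(140,185,140,240)),(s,(225,290,170,255)),(im,(155,215,400,470)),(s,(145,210,320,370)),(im,(245,283,385,435))]
f=lambda x,sc:cv2.resize(x,None,fx=sc,fy=sc,interpolation=cv2.INTER_CUBIC)
out=np.zeros((600,800,3),np.uint8)
def put(I,r0,c0,h,w,sc,y,x):
    p=f(I[r0:r0+h,c0:c0+w],sc);out[y:y+p.shape[0],x:x+p.shape[1]]=p
put(im,140,142,46,100,4,0,0)      # A  px=(142+x/4,140+y/4)
put(s,232,170,66,90,4,190,0)      # B  px=(170+x/4,232+(y-190)/4)
put(im,155,400,65,70,5,0,410)     # C  px=(400+(x-410)/5,155+y/5)
put(s,145,320,68,50,5,330,410)[0:0] if 0 else put(s,148,320,52,50,5,330,410)  # D
put(im,245,388,34,46,5,330,665-60+60) if 0 else put(im,245,388,46,26,5,330,670)
cv2.imwrite("pics/z1.png",out[:,:,::-1])
E
```

```text
(no output)
```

View pics/z1.png

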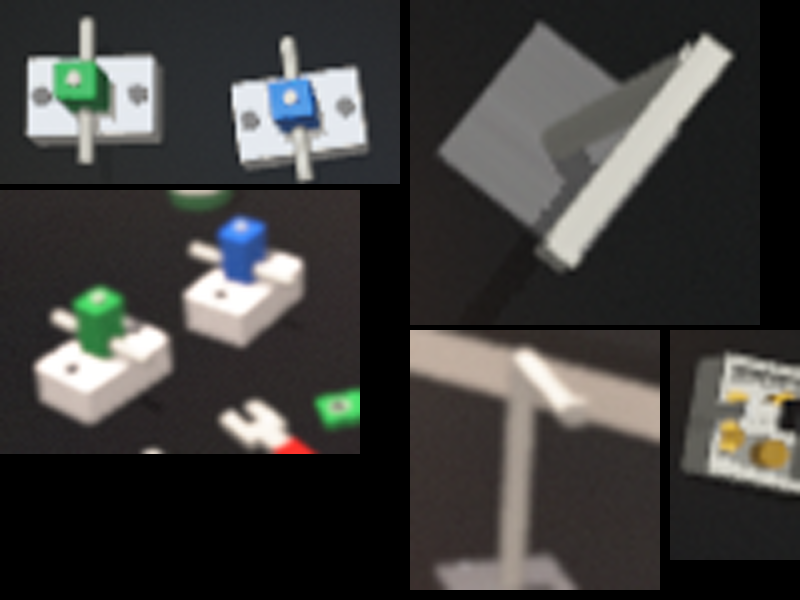

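The blob centres include side faces, so I'm using hand-read top faces instead. In the crop, the green clamp top is at (75,79) and the blue at (290,97). The arm runs from (719,44) to the lip at (558,255), and the foot is centred near (555,137).

```bash
python3 - <<'E'
from h import *
np.set_printoptions(precision=1,suppress=True)
P=lambda l,u,v,z:print(l,pt("top",u,v,z))
P("gtop",160.4,159.4,72);print(two((160.4,159.4),(194.4,258.1)));P("gmount",164.6,163.7,30)
P("btop",214.1,163.9,72);print(two((214.1,163.9),(230.4,240.1)))
c=[(232,82),(357,67),(367,147),(242,163)];c=np.mean(c,0)/4-.37+[142,140];P("bmount",*c,30)
a=pt("top",461.4,163.4,190);b=pt("top",429.2,205.6,200);f=pt("top",428.6,182,10)
print("arm",a,b,a-b,np.linalg.norm(a-b),np.degrees(np.arctan2(*(a-b)[::-1])),"foot",f)
d=(a-b)/np.linalg.norm(a-b);print("post from lip",b+110*d,"hook",b+55*d)
# side: arm ends
print("side arm", *[pt("side",320+(x-410)/5-.4,148+(y-330)/5-.4,190) for x,y in[(523,353),(576,412)]])
q=np.array([(400.3,249.9),(422.4,254.3),(418.8,277.9),(394.7,274.2)])
W=np.array([pt("top",*x,50) for x in q]);print("rim",W,W.mean(0),np.linalg.norm(np.diff(W,axis=0),axis=1))
e=W[1]-W[0];e2=W[2]-W[3];print(np.degrees([np.arctan2(*x) for x in(-e,-e2)]))
C=W.mean(0)
for yaw in(-.25,-.2):
  y=np.array([-np.sin(yaw),np.cos(yaw)])
  for t,z in((-32,110),(32,110),(-18,140),(18,140)):
    u=proj("top",np.r_[C+y*t,z]);print(yaw,t,u,"crop",(u-[380,235])*[4.433,7.27])
im=np.load("t0.npy");h=cv2.cvtColor(im,cv2.COLOR_RGB2GRAY)[258:272,405:436];print(h)
E
```

```text
gtop [645.8 255.8]
(array([646.1, 255.9,  75.5]), np.float64(2.799649494755396))
gmount [645.2 255. ]
btop [635.7 125.5]
(array([635.1, 125.3,  76.8]), np.float64(1.3608043917945074))
bmount [634.4 124.3]
arm [ 613.3 -425.2] [ 518.6 -346.9] [ 94.6 -78.2] 122.76358386119331 -39.575783217093566 foot [ 607.7 -417. ]
post from lip [ 603.4 -417. ] hook [ 561. -382.]
side arm [ 611.7 -423. ] [ 524.8 -353.7]
rim [[ 432.1 -326.1]
 [ 421.8 -379.1]
 [ 365.6 -368. ]
 [ 374.  -310.4]] [ 398.4 -345.9] [54.1 57.3 58.2]
[10.9  8.3]
-0.25 -32 [431.  267.2] crop [226.  234.3]
-0.25 32 [403.5 260. ] crop [104.1 182. ]
-0.25 -18 [429.6 265.5] crop [220.1 221.7]
-0.25 18 [413.7 261.3] crop [149.5 191.4]
-0.2 -32 [431.1 266.5] crop [226.6 229.3]
-0.2 32 [403.4 260.7] crop [103.6 187. ]
-0.2 -18 [429.7 265.1] crop [220.4 218.8]
-0.2 18 [413.6 261.7] crop [149.1 194.3]
[[212 199 135 102 161 173 148 145 118  79  74  71  84  85  87 152 176  89
   31  30  31  31  30  31  31  32  31  30  30  29  31]
 [213 183 162 162 187  97  26  26  27  57  64  61  60  58  61 123 155  78
   33  30  29  32  32  30  31  31  29 
[... 865 characters left out ...]
   55  55  56  57  56  60 205 204 105  30  29  30  30]
 [112 114 130 139 139 143 190 176 110  87  86  78  77  71 100  67  44  34
   31  37  44  47  49  60 181 169  81  32  30  30  30]
 [ 83 110 136 139 136 137 146 132  96  86  86  87  88 102 144  95  57  42
   27  27  26  27  29  31  80 112  57  31  29  29  29]
 [ 81 124 138 138 136 137 143 120  92  87  86  87  87 106 138  69  31  31
   32  31  31  30  31  30  29  28  30  29  29  28  29]
 [ 84 125 137 138 136 138 143 111  89  87  87  86  87 120 143  71  32  32
   30  31  29  31  31  31  30  30  29  29  30  29  29]
 [ 95 104 129 136 137 141 147 109  88  87  87  86  87 130 162  81  30  31
   32  30  31  31  29  30  30  29  29  30  28  30  29]]
```

carry_out --plan '[{"tx": 27,"ty": 28,"tz": 3,"rz": -0.018},{"tx": 27,"ty": 28,"tz": 3,"rz": -0.018},{"tx": 27,"ty": 28,"tz": 3,"rz": -0.018},{"tx": 27,"ty": 28,"tz": 3,"rz": -0.018},{"tx": 27,"ty": 28,"tz": 3,"rz": -0.018},{"tx": 27,"ty": 28,"tz": 3,"rz": -0.018},{"tx": 27,"ty": 28,"tz": 3,"rz": -0.018},{"tx": 27,"ty": 28,"tz": 3,"rz": -0.018},{"tx": 27,"ty": 28,"tz": 3,"rz": -0.018},{"tx": 27,"ty": 28,"tz": 3,"rz": -0.018},{"tx": 27,"ty": 28,"tz": 3,"rz": -0.018},{"tx": 27,"ty": 28,"tz": 0,"rz": -0.016}]' --gripper 0

```text
invalid input at $.plan[0]: expected keys tx, ty, tz, rx, ry, rz
```

carry_out --plan '[{"tx": 27,"ty": 28,"tz": 3,"rx": 0,"ry": 0,"rz": -0.018},{"tx": 27,"ty": 28,"tz": 3,"rx": 0,"ry": 0,"rz": -0.018},{"tx": 27,"ty": 28,"tz": 3,"rx": 0,"ry": 0,"rz": -0.018},{"tx": 27,"ty": 28,"tz": 3,"rx": 0,"ry": 0,"rz": -0.018},{"tx": 27,"ty": 28,"tz": 3,"rx": 0,"ry": 0,"rz": -0.018},{"tx": 27,"ty": 28,"tz": 3,"rx": 0,"ry": 0,"rz": -0.018},{"tx": 27,"ty": 28,"tz": 3,"rx": 0,"ry": 0,"rz": -0.018},{"tx": 27,"ty": 28,"tz": 3,"rx": 0,"ry": 0,"rz": -0.018},{"tx": 27,"ty": 28,"tz": 3,"rx": 0,"ry": 0,"rz": -0.018},{"tx": 27,"ty": 28,"tz": 3,"rx": 0,"ry": 0,"rz": -0.018},{"tx": 27,"ty": 28,"tz": 3,"rx": 0,"ry": 0,"rz": -0.018},{"tx": 27,"ty": 28,"tz": 0,"rx": 0,"ry": 0,"rz": -0.016}]' --gripper 0

```text
time: 1.55
tool_pos: [446.8, -173.5, 260.3]
tcp_rot: [3.141, -0.001, 0.019]
contact_force: [0.0, -1.0, -0.3]
grip_width: 92.0
finger_force: 0.0
```

carry_out --plan '[{"tx": 16,"ty": 35,"tz": 0,"rx": 0,"ry": 0,"rz": 0},{"tx": 16,"ty": 35,"tz": 0,"rx": 0,"ry": 0,"rz": 0},{"tx": 16,"ty": 35,"tz": 0,"rx": 0,"ry": 0,"rz": 0},{"tx": 16,"ty": 35,"tz": 0,"rx": 0,"ry": 0,"rz": 0},{"tx": 16,"ty": 35,"tz": 0,"rx": 0,"ry": 0,"rz": 0},{"tx": 16,"ty": 35,"tz": 0,"rx": 0,"ry": 0,"rz": 0},{"tx": 16,"ty": 35,"tz": 0,"rx": 0,"ry": 0,"rz": 0},{"tx": 16,"ty": 35,"tz": 0,"rx": 0,"ry": 0,"rz": 0},{"tx": 16,"ty": 35,"tz": 0,"rx": 0,"ry": 0,"rz": 0},{"tx": 16,"ty": 35,"tz": 0,"rx": 0,"ry": 0,"rz": 0},{"tx": 16,"ty": 35,"tz": 0,"rx": 0,"ry": 0,"rz": 0},{"tx": 0,"ty": 0,"tz": 0,"rx": 0,"ry": 0,"rz": 0}]'

```text
time: 2.75
tool_pos: [622.2, 214.6, 258.3]
tcp_rot: [-3.14, 0.001, 0.024]
contact_force: [-0.4, -0.3, 0.8]
grip_width: 91.9
finger_force: 0.0
```

carry_out --plan '[{"tx": 12,"ty": 22,"tz": -30,"rx": 0,"ry": 0,"rz": 0},{"tx": 12,"ty": 20,"tz": -40,"rx": 0,"ry": 0,"rz": 0},{"tx": 0,"ty": 0,"tz": -40,"rx": 0,"ry": 0,"rz": 0},{"tx": 0,"ty": 0,"tz": -40,"rx": 0,"ry": 0,"rz": 0},{"tx": 0,"ty": 0,"tz": -20,"rx": 0,"ry": 0,"rz": 0},{"tx": 0,"ty": 0,"tz": 0,"rx": 0,"ry": 0,"rz": 0},{"tx": 0,"ty": 0,"tz": 0,"rx": 0,"ry": 0,"rz": 0}]'

```text
time: 3.45
tool_pos: [646.0, 252.0, 90.5]
tcp_rot: [3.142, -0.001, 0.019]
contact_force: [0.3, -0.1, 0.2]
grip_width: 92.2
finger_force: 0.0
```

```bash
python3 - <<'E'
from h import *
im=bot.capture("top"); s=bot.capture("side");o=bot.get_obs();print(o["tool_pos"],o["tcp_rot"],o["contact_force"])
f=lambda x:cv2.resize(x,None,fx=5,fy=5,interpolation=cv2.INTER_CUBIC)
cv2.imwrite("pics/g1.png",np.hstack([f(im[120:200,120:200]),f(s[205:285,155:235])])[:,:,::-1])
E
```

```text
[646.88047588 252.34891656  92.11355523] [-3.14082724 -0.0036727   0.01957912] [0.61357329 0.23471051 0.38884124]
```

View pics/g1.png

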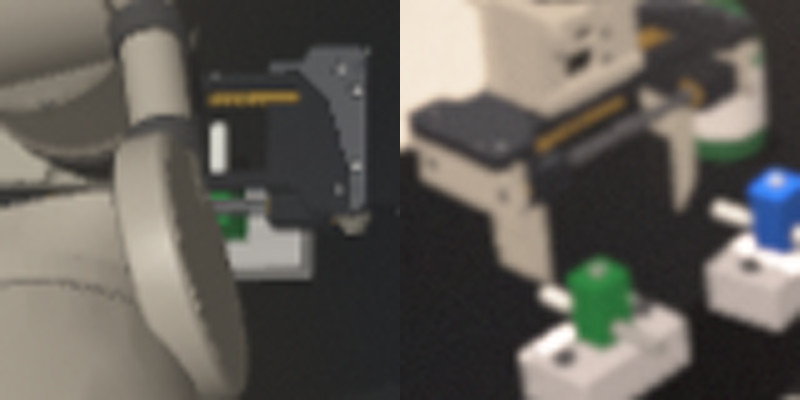

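The open fingers straddle the green block, with its top at (600,265) in the right half. Next I descend and close.

carry_out --plan '[{"tx": 0,"ty": 3,"tz": -15,"rx": 0,"ry": 0,"rz": 0},{"tx": 0,"ty": 0,"tz": -20,"rx": 0,"ry": 0,"rz": 0},{"tx": 0,"ty": 0,"tz": -13,"rx": 0,"ry": 0,"rz": 0},{"tx": 0,"ty": 0,"tz": 0,"rx": 0,"ry": 0,"rz": 0},{"tx": 0,"ty": 0,"tz": 0,"rx": 0,"ry": 0,"rz": 0}]'

```text
time: 4.05
tool_pos: [645.8, 255.4, 41.8]
tcp_rot: [3.142, -0.0, 0.02]
contact_force: [0.1, -0.6, 0.6]
grip_width: 92.1
finger_force: 0.0
```

carry_out --plan '[{"tx": 0,"ty": 0,"tz": 0,"rx": 0,"ry": 0,"rz": 0},{"tx": 0,"ty": 0,"tz": 0,"rx": 0,"ry": 0,"rz": 0},{"tx": 0,"ty": 0,"tz": 0,"rx": 0,"ry": 0,"rz": 0},{"tx": 0,"ty": 0,"tz": 0,"rx": 0,"ry": 0,"rz": 0},{"tx": 0,"ty": 0,"tz": 0,"rx": 0,"ry": 0,"rz": 0},{"tx": 0,"ty": 0,"tz": 0,"rx": 0,"ry": 0,"rz": 0},{"tx": 0,"ty": 0,"tz": 0,"rx": 0,"ry": 0,"rz": 0},{"tx": 0,"ty": 0,"tz": 0,"rx": 0,"ry": 0,"rz": 0},{"tx": 0,"ty": 0,"tz": 0,"rx": 0,"ry": 0,"rz": 0},{"tx": 0,"ty": 0,"tz": 0,"rx": 0,"ry": 0,"rz": 0}]' --gripper 1

```text
time: 5.05
tool_pos: [645.6, 257.1, 41.8]
tcp_rot: [-3.139, -0.001, 0.021]
contact_force: [1.0, 5.9, -0.9]
grip_width: 25.7
finger_force: 29.9
```

carry_out --plan '[{"tx": 0,"ty": 1,"tz": 1,"rx": 0,"ry": 0,"rz": 0},{"tx": 0,"ty": 0.5,"tz": 1,"rx": 0,"ry": 0,"rz": 0},{"tx": 0,"ty": 0,"tz": 1,"rx": 0,"ry": 0,"rz": 0},{"tx": 0,"ty": 0,"tz": 1,"rx": 0,"ry": 0,"rz": 0},{"tx": 0,"ty": 0,"tz": 1,"rx": 0,"ry": 0,"rz": 0},{"tx": 0,"ty": 0,"tz": 1,"rx": 0,"ry": 0,"rz": 0},{"tx": 0,"ty": 0,"tz": 1,"rx": 0,"ry": 0,"rz": 0},{"tx": 0,"ty": 0,"tz": 1,"rx": 0,"ry": 0,"rz": 0},{"tx": 0,"ty": 0,"tz": 1,"rx": 0,"ry": 0,"rz": 0},{"tx": 0,"ty": 0,"tz": 1,"rx": 0,"ry": 0,"rz": 0},{"tx": 0,"ty": 0,"tz": 0,"rx": 0,"ry": 0,"rz": 0},{"tx": 0,"ty": 0,"tz": 0,"rx": 0,"ry": 0,"rz": 0}]'

```text
time: 6.25
tool_pos: [645.5, 257.1, 50.3]
tcp_rot: [-3.141, 0.001, 0.02]
contact_force: [5.0, 5.1, -10.7]
grip_width: 25.6
finger_force: 29.9
```

carry_out --plan '[{"tx": 0,"ty": 0,"tz": 1,"rx": 0,"ry": 0,"rz": 0},{"tx": 0,"ty": 0,"tz": 1,"rx": 0,"ry": 0,"rz": 0},{"tx": 0,"ty": 0,"tz": 1,"rx": 0,"ry": 0,"rz": 0},{"tx": 0,"ty": 0,"tz": 1,"rx": 0,"ry": 0,"rz": 0},{"tx": 0,"ty": 0,"tz": 1,"rx": 0,"ry": 0,"rz": 0},{"tx": 0,"ty": 0,"tz": 0,"rx": 0,"ry": 0,"rz": 0},{"tx": 0,"ty": 0,"tz": 0,"rx": 0,"ry": 0,"rz": 0}]'

```text
time: 6.95
tool_pos: [645.5, 257.1, 54.5]
tcp_rot: [-3.141, 0.001, 0.02]
contact_force: [6.8, 6.4, -15.0]
grip_width: 25.6
finger_force: 29.9
```

Now I hold about 15 N for a second and then lower it.

carry_out --plan '[{"tx": 0,"ty": 0,"tz": 0,"rx": 0,"ry": 0,"rz": 0},{"tx": 0,"ty": 0,"tz": 0,"rx": 0,"ry": 0,"rz": 0},{"tx": 0,"ty": 0,"tz": 0,"rx": 0,"ry": 0,"rz": 0},{"tx": 0,"ty": 0,"tz": 0,"rx": 0,"ry": 0,"rz": 0},{"tx": 0,"ty": 0,"tz": 0,"rx": 0,"ry": 0,"rz": 0},{"tx": 0,"ty": 0,"tz": 0,"rx": 0,"ry": 0,"rz": 0},{"tx": 0,"ty": 0,"tz": 0,"rx": 0,"ry": 0,"rz": 0},{"tx": 0,"ty": 0,"tz": 0,"rx": 0,"ry": 0,"rz": 0},{"tx": 0,"ty": 0,"tz": 0,"rx": 0,"ry": 0,"rz": 0},{"tx": 0,"ty": 0,"tz": 0,"rx": 0,"ry": 0,"rz": 0}]'

```text
time: 7.95
tool_pos: [645.5, 257.1, 54.5]
tcp_rot: [-3.141, 0.001, 0.02]
contact_force: [6.3, 5.5, -14.9]
grip_width: 25.8
finger_force: 29.9
```

carry_out --plan '[{"tx": 0,"ty": 0,"tz": -2,"rx": 0,"ry": 0,"rz": 0},{"tx": 0,"ty": 0,"tz": -2,"rx": 0,"ry": 0,"rz": 0},{"tx": 0,"ty": 0,"tz": -2,"rx": 0,"ry": 0,"rz": 0},{"tx": 0,"ty": 0,"tz": -2,"rx": 0,"ry": 0,"rz": 0},{"tx": 0,"ty": 0,"tz": -2,"rx": 0,"ry": 0,"rz": 0},{"tx": 0,"ty": 0,"tz": -2,"rx": 0,"ry": 0,"rz": 0},{"tx": 0,"ty": 0,"tz": -2,"rx": 0,"ry": 0,"rz": 0},{"tx": 0,"ty": 0,"tz": -1,"rx": 0,"ry": 0,"rz": 0},{"tx": 0,"ty": 0,"tz": 0,"rx": 0,"ry": 0,"rz": 0}]'

```text
time: 8.85
tool_pos: [645.6, 257.2, 41.9]
tcp_rot: [-3.141, -0.0, 0.02]
contact_force: [0.5, 5.1, -2.4]
grip_width: 25.7
finger_force: 29.9
```

carry_out --plan '[{"tx": 0,"ty": 0,"tz": 0,"rx": 0,"ry": 0,"rz": 0},{"tx": 0,"ty": 0,"tz": 0,"rx": 0,"ry": 0,"rz": 0},{"tx": 0,"ty": 0,"tz": 0,"rx": 0,"ry": 0,"rz": 0},{"tx": 0,"ty": 0,"tz": 0,"rx": 0,"ry": 0,"rz": 0},{"tx": 0,"ty": 0,"tz": 0,"rx": 0,"ry": 0,"rz": 0},{"tx": 0,"ty": 0,"tz": 0,"rx": 0,"ry": 0,"rz": 0},{"tx": 0,"ty": 0,"tz": 20,"rx": 0,"ry": 0,"rz": 0},{"tx": 0,"ty": 0,"tz": 40,"rx": 0,"ry": 0,"rz": 0},{"tx": 0,"ty": 0,"tz": 20,"rx": 0,"ry": 0,"rz": 0},{"tx": 0,"ty": 0,"tz": 0,"rx": 0,"ry": 0,"rz": 0}]' --gripper 0

```text
time: 9.85
tool_pos: [647.7, 257.3, 126.0]
tcp_rot: [-3.14, -0.007, 0.02]
contact_force: [0.3, -0.1, 1.1]
grip_width: 91.4
finger_force: 0.0
```

carry_out --plan '[{"tx": -3,"ty": -32,"tz": 0,"rx": 0,"ry": 0,"rz": 0.03},{"tx": -3,"ty": -33,"tz": 0,"rx": 0,"ry": 0,"rz": 0.03},{"tx": -3,"ty": -33,"tz": 0,"rx": 0,"ry": 0,"rz": 0.03},{"tx": -2,"ty": -33,"tz": 0,"rx": 0,"ry": 0,"rz": 0.02},{"tx": 0,"ty": 0,"tz": 0,"rx": 0,"ry": 0,"rz": 0},{"tx": 0,"ty": 0,"tz": -15,"rx": 0,"ry": 0,"rz": 0},{"tx": 0,"ty": 0,"tz": -15,"rx": 0,"ry": 0,"rz": 0},{"tx": 0,"ty": 0,"tz": 0,"rx": 0,"ry": 0,"rz": 0},{"tx": 0,"ty": 0,"tz": 0,"rx": 0,"ry": 0,"rz": 0}]'

```text
time: 10.75
tool_pos: [634.2, 126.3, 91.0]
tcp_rot: [-3.141, 0.002, 0.13]
contact_force: [-0.0, 0.4, 0.6]
grip_width: 91.8
finger_force: 0.0
```

carry_out --plan '[{"tx": 0.5,"ty": 0,"tz": -15,"rx": 0,"ry": 0,"rz": 0},{"tx": 0,"ty": 0,"tz": -20,"rx": 0,"ry": 0,"rz": 0},{"tx": 0,"ty": 0,"tz": -14,"rx": 0,"ry": 0,"rz": 0},{"tx": 0,"ty": 0,"tz": 0,"rx": 0,"ry": 0,"rz": 0},{"tx": 0,"ty": 0,"tz": 0,"rx": 0,"ry": 0,"rz": 0}]'

```text
time: 11.25
tool_pos: [635.2, 125.9, 42.6]
tcp_rot: [3.142, 0.0, 0.13]
contact_force: [-0.4, 0.9, 0.9]
grip_width: 92.0
finger_force: 0.0
```

carry_out --plan '[{"tx": 0,"ty": 0,"tz": 0,"rx": 0,"ry": 0,"rz": 0},{"tx": 0,"ty": 0,"tz": 0,"rx": 0,"ry": 0,"rz": 0},{"tx": 0,"ty": 0,"tz": 0,"rx": 0,"ry": 0,"rz": 0},{"tx": 0,"ty": 0,"tz": 0,"rx": 0,"ry": 0,"rz": 0},{"tx": 0,"ty": 0,"tz": 0,"rx": 0,"ry": 0,"rz": 0},{"tx": 0,"ty": 0,"tz": 0,"rx": 0,"ry": 0,"rz": 0},{"tx": 0,"ty": 0,"tz": 0,"rx": 0,"ry": 0,"rz": 0},{"tx": 0,"ty": 0,"tz": 0,"rx": 0,"ry": 0,"rz": 0},{"tx": 0,"ty": 0,"tz": 0,"rx": 0,"ry": 0,"rz": 0},{"tx": 0,"ty": 0,"tz": 0,"rx": 0,"ry": 0,"rz": 0}]' --gripper 1

```text
time: 12.25
tool_pos: [635.1, 126.1, 42.7]
tcp_rot: [-3.141, 0.0, 0.13]
contact_force: [-0.4, 1.9, 0.7]
grip_width: 25.8
finger_force: 29.9
```

carry_out --plan '[{"tx": 0,"ty": 0,"tz": 1,"rx": 0,"ry": 0,"rz": 0},{"tx": 0,"ty": 0,"tz": 1,"rx": 0,"ry": 0,"rz": 0},{"tx": 0,"ty": 0,"tz": 1,"rx": 0,"ry": 0,"rz": 0},{"tx": 0,"ty": 0,"tz": 1,"rx": 0,"ry": 0,"rz": 0},{"tx": 0,"ty": 0,"tz": 1,"rx": 0,"ry": 0,"rz": 0},{"tx": 0,"ty": 0,"tz": 1,"rx": 0,"ry": 0,"rz": 0},{"tx": 0,"ty": 0,"tz": 1,"rx": 0,"ry": 0,"rz": 0},{"tx": 0,"ty": 0,"tz": 1,"rx": 0,"ry": 0,"rz": 0},{"tx": 0,"ty": 0,"tz": 1,"rx": 0,"ry": 0,"rz": 0},{"tx": 0,"ty": 0,"tz": 1,"rx": 0,"ry": 0,"rz": 0},{"tx": 0,"ty": 0,"tz": 0,"rx": 0,"ry": 0,"rz": 0},{"tx": 0,"ty": 0,"tz": 0,"rx": 0,"ry": 0,"rz": 0}]'

```text
time: 13.45
tool_pos: [635.0, 126.1, 51.8]
tcp_rot: [-3.141, 0.001, 0.13]
contact_force: [5.2, 4.7, -12.3]
grip_width: 26.1
finger_force: 29.9
```

carry_out --plan '[{"tx": 0,"ty": 0,"tz": 1,"rx": 0,"ry": 0,"rz": 0},{"tx": 0,"ty": 0,"tz": 1,"rx": 0,"ry": 0,"rz": 0},{"tx": 0,"ty": 0,"tz": 1,"rx": 0,"ry": 0,"rz": 0},{"tx": 0,"ty": 0,"tz": 0.5,"rx": 0,"ry": 0,"rz": 0},{"tx": 0,"ty": 0,"tz": 0,"rx": 0,"ry": 0,"rz": 0},{"tx": 0,"ty": 0,"tz": 0,"rx": 0,"ry": 0,"rz": 0},{"tx": 0,"ty": 0,"tz": 0,"rx": 0,"ry": 0,"rz": 0}]'

```text
time: 14.15
tool_pos: [635.0, 126.1, 54.7]
tcp_rot: [-3.141, 0.001, 0.13]
contact_force: [5.0, 4.6, -14.4]
grip_width: 25.7
finger_force: 29.9
```

carry_out --plan '[{"tx": 0,"ty": 0,"tz": 0,"rx": 0,"ry": 0,"rz": 0},{"tx": 0,"ty": 0,"tz": 0,"rx": 0,"ry": 0,"rz": 0},{"tx": 0,"ty": 0,"tz": 0,"rx": 0,"ry": 0,"rz": 0},{"tx": 0,"ty": 0,"tz": 0,"rx": 0,"ry": 0,"rz": 0},{"tx": 0,"ty": 0,"tz": 0,"rx": 0,"ry": 0,"rz": 0},{"tx": 0,"ty": 0,"tz": 0,"rx": 0,"ry": 0,"rz": 0},{"tx": 0,"ty": 0,"tz": 0,"rx": 0,"ry": 0,"rz": 0},{"tx": 0,"ty": 0,"tz": 0,"rx": 0,"ry": 0,"rz": 0},{"tx": 0,"ty": 0,"tz": 0,"rx": 0,"ry": 0,"rz": 0},{"tx": 0,"ty": 0,"tz": 0,"rx": 0,"ry": 0,"rz": 0}]'

```text
time: 15.15
tool_pos: [635.0, 126.1, 54.7]
tcp_rot: [-3.141, 0.001, 0.13]
contact_force: [5.7, 4.4, -14.0]
grip_width: 25.6
finger_force: 29.9
```

carry_out --plan '[{"tx": 0,"ty": 0,"tz": -2,"rx": 0,"ry": 0,"rz": 0},{"tx": 0,"ty": 0,"tz": -2,"rx": 0,"ry": 0,"rz": 0},{"tx": 0,"ty": 0,"tz": -2,"rx": 0,"ry": 0,"rz": 0},{"tx": 0,"ty": 0,"tz": -2,"rx": 0,"ry": 0,"rz": 0},{"tx": 0,"ty": 0,"tz": -2,"rx": 0,"ry": 0,"rz": 0},{"tx": 0,"ty": 0,"tz": -2,"rx": 0,"ry": 0,"rz": 0},{"tx": 0,"ty": 0,"tz": -1.5,"rx": 0,"ry": 0,"rz": 0},{"tx": 0,"ty": 0,"tz": 0,"rx": 0,"ry": 0,"rz": 0},{"tx": 0,"ty": 0,"tz": 0,"rx": 0,"ry": 0,"rz": 0}]'

```text
time: 16.05
tool_pos: [635.1, 126.0, 43.1]
tcp_rot: [-3.141, -0.0, 0.13]
contact_force: [0.7, 5.3, -3.4]
grip_width: 26.4
finger_force: 29.9
```

carry_out --plan '[{"tx": 0,"ty": 0,"tz": 0,"rx": 0,"ry": 0,"rz": 0},{"tx": 0,"ty": 0,"tz": 0,"rx": 0,"ry": 0,"rz": 0},{"tx": 0,"ty": 0,"tz": 0,"rx": 0,"ry": 0,"rz": 0},{"tx": 0,"ty": 0,"tz": 0,"rx": 0,"ry": 0,"rz": 0},{"tx": 0,"ty": 0,"tz": 0,"rx": 0,"ry": 0,"rz": 0},{"tx": 0,"ty": 0,"tz": 0,"rx": 0,"ry": 0,"rz": 0},{"tx": 0,"ty": 0,"tz": 20,"rx": 0,"ry": 0,"rz": 0},{"tx": 0,"ty": 0,"tz": 40,"rx": 0,"ry": 0,"rz": 0},{"tx": 0,"ty": 0,"tz": 20,"rx": 0,"ry": 0,"rz": 0},{"tx": 0,"ty": 0,"tz": 0,"rx": 0,"ry": 0,"rz": 0}]' --gripper 0

```text
time: 17.05
tool_pos: [637.2, 126.0, 126.6]
tcp_rot: [3.141, -0.007, 0.13]
contact_force: [0.6, -0.8, 0.4]
grip_width: 91.5
finger_force: 0.0
```

carry_out --plan '[{"tx": -32,"ty": -11,"tz": 0,"rx": 0,"ry": 0,"rz": -0.022},{"tx": -32,"ty": -11,"tz": 0,"rx": 0,"ry": 0,"rz": -0.022},{"tx": -31,"ty": -11,"tz": -8,"rx": 0,"ry": 0,"rz": -0.022},{"tx": -31,"ty": -11,"tz": -10,"rx": 0,"ry": 0,"rz": -0.022},{"tx": -30,"ty": -12,"tz": -10,"rx": 0,"ry": 0,"rz": -0.022},{"tx": 0,"ty": 0,"tz": 0,"rx": 0,"ry": 0,"rz": 0},{"tx": 0,"ty": 0,"tz": 0,"rx": 0,"ry": 0,"rz": 0}]'

```text
time: 17.75
tool_pos: [478.8, 69.6, 94.2]
tcp_rot: [3.142, 0.001, 0.019]
contact_force: [0.7, -0.7, -0.3]
grip_width: 91.9
finger_force: 0.0
```

```bash
cat > m.py <<'E'
from h import *
import sys
np.set_printoptions(precision=1,suppress=True)
for n in ("top","side"):
    im=bot.capture(n);np.save(n[0]+".npy",im)
    for c in sys.argv[1:]:
        for k in blobs(im,c,amin=40):
            C,l,w,a=rect(k,n,8)
            if 250<C[0]<850 and abs(C[1])<500: print(n,c,C,round(l,1),round(w,1),round(a,3))
o=bot.get_obs();print(o["time"],o["tool_pos"],o["tcp_rot"])
E
python3 m.py red yellow green blue
```

```text
top red [466.2 240.5] 60.8 18.3 -0.204
top red [ 546.6 -227.3] 117.5 36.1 0.114
top red [831.   27.8] 30.4 26.3 0.011
top yellow [481.6 327.4] 59.1 18.9 -0.24
top yellow [ 539.8 -167.6] 117.4 36.0 0.111
top green [489.8 -80. ] 85.3 29.3 -1.453
top green [657.5 267.2] 31.5 26.3 -1.562
top blue [544.6 -73.7] 86.4 30.7 -1.459
top blue [646.7 132.2] 29.2 28.2 0.023
side red [467.7 243.2] 67.0 28.6 -0.192
side red [ 548.3 -222.6] 109.6 41.4 0.142
side yellow [486.8 330. ] 60.7 20.4 -0.255
side yellow [ 542.4 -162.2] 110.0 37.3 0.115
side green [342.7 105.4] 65.2 30.6 0.165
side green [479.1 159.9] 84.2 39.5 0.974
side green [704.6 212.4] 79.9 35.6 -0.733
side green [490.3 -81.3] 71.4 26.0 -1.454
side blue [479.6  75.5] 91.7 40.5 0.04
side blue [693.7  72.5] 90.8 37.8 -0.814
side blue [545.8 -76. ] 76.1 27.8 -1.397
17.85 [480.4  69.9  94.8] [ 3.1 -0.   0. ]
```

carry_out --plan '[{"tx": 0,"ty": 0,"tz": -15,"rx": 0,"ry": 0,"rz": 0},{"tx": 0,"ty": 0,"tz": -15,"rx": 0,"ry": 0,"rz": 0},{"tx": 0,"ty": 0,"tz": -15,"rx": 0,"ry": 0,"rz": 0},{"tx": 0,"ty": 0,"tz": -15,"rx": 0,"ry": 0,"rz": 0},{"tx": 0,"ty": 0,"tz": -15,"rx": 0,"ry": 0,"rz": 0},{"tx": 0,"ty": 0,"tz": -10,"rx": 0,"ry": 0,"rz": 0},{"tx": 0,"ty": 0,"tz": -6,"rx": 0,"ry": 0,"rz": 0},{"tx": 0,"ty": 0,"tz": 0,"rx": 0,"ry": 0,"rz": 0},{"tx": 0,"ty": 0,"tz": 0,"rx": 0,"ry": 0,"rz": 0}]' --gripper 0.5

```text
time: 18.75
tool_pos: [479.7, 69.8, 4.0]
tcp_rot: [3.141, -0.001, 0.02]
contact_force: [0.2, 0.9, 0.5]
grip_width: 46.0
finger_force: 0.0
```

carry_out --plan '[{"tx": 0,"ty": 0,"tz": 0,"rx": 0,"ry": 0,"rz": 0},{"tx": 0,"ty": 0,"tz": 0,"rx": 0,"ry": 0,"rz": 0},{"tx": 0,"ty": 0,"tz": 0,"rx": 0,"ry": 0,"rz": 0},{"tx": 0,"ty": 0,"tz": 0,"rx": 0,"ry": 0,"rz": 0},{"tx": 0,"ty": 0,"tz": 0,"rx": 0,"ry": 0,"rz": 0},{"tx": 0,"ty": 0,"tz": 0,"rx": 0,"ry": 0,"rz": 0}]' --gripper 1

```text
time: 19.35
tool_pos: [479.5, 69.8, 4.1]
tcp_rot: [3.142, -0.001, 0.02]
contact_force: [-1.6, 0.1, 5.8]
grip_width: 25.3
finger_force: 30.0
```

carry_out --plan '[{"tx": 0,"ty": 0,"tz": 20,"rx": 0,"ry": 0,"rz": 0},{"tx": 0,"ty": 0,"tz": 20,"rx": 0,"ry": 0,"rz": 0},{"tx": 6.5,"ty": -14.4,"tz": 20,"rx": 0,"ry": 0,"rz": 0.14},{"tx": 6.5,"ty": -14.4,"tz": 0,"rx": 0,"ry": 0,"rz": 0.14},{"tx": 6.5,"ty": -14.4,"tz": 0,"rx": 0,"ry": 0,"rz": 0.14},{"tx": 6.5,"ty": -14.4,"tz": 0,"rx": 0,"ry": 0,"rz": 0.14},{"tx": 6.5,"ty": -14.4,"tz": 0,"rx": 0,"ry": 0,"rz": 0.14},{"tx": 6.5,"ty": -14.4,"tz": 0,"rx": 0,"ry": 0,"rz": 0.14},{"tx": 6.5,"ty": -14.4,"tz": 0,"rx": 0,"ry": 0,"rz": 0.14},{"tx": 6.5,"ty": -14.4,"tz": 0,"rx": 0,"ry": 0,"rz": 0.14},{"tx": 6.5,"ty": -14.4,"tz": 0,"rx": 0,"ry": 0,"rz": 0.14},{"tx": 7,"ty": -14.2,"tz": 0,"rx": 0,"ry": 0,"rz": 0.14}]'

```text
time: 20.55
tool_pos: [544.5, -74.6, 63.3]
tcp_rot: [-3.141, -0.0, 1.426]
contact_force: [0.4, -0.0, -1.4]
grip_width: 24.7
finger_force: 30.0
```

carry_out --plan '[{"tx": 0,"ty": 0,"tz": 0,"rx": 0,"ry": 0,"rz": 0.14},{"tx": 0,"ty": 0,"tz": 0,"rx": 0,"ry": 0,"rz": 0.125},{"tx": 0,"ty": 0,"tz": 0,"rx": 0,"ry": 0,"rz": 0},{"tx": 0,"ty": 0,"tz": 0,"rx": 0,"ry": 0,"rz": 0}]'

```text
time: 20.95
tool_pos: [544.4, -74.0, 63.4]
tcp_rot: [-3.141, -0.0, 1.681]
contact_force: [0.7, -0.8, -1.1]
grip_width: 25.4
finger_force: 30.0
```

```bash
python3 m.py blue; python3 - <<'E'
from h import *
f=lambda x:cv2.resize(x,None,fx=4,fy=4,interpolation=cv2.INTER_CUBIC)
im=np.load("t.npy");s=np.load("s.npy")
cv2.imwrite("pics/p1.png",np.hstack([f(im[155:255,260:360]),f(s[185:285,255:355])])[:,:,::-1])
E
```

```text
top blue [646. 131.] 31.0 26.8 0.165
side blue [693.7  72.5] 90.8 37.8 -0.814
side blue [545.8 -76.3] 69.3 27.7 -1.397
21.05 [544.5 -73.9  63.6] [-3.1 -0.   1.7]
```

View pics/p1.png

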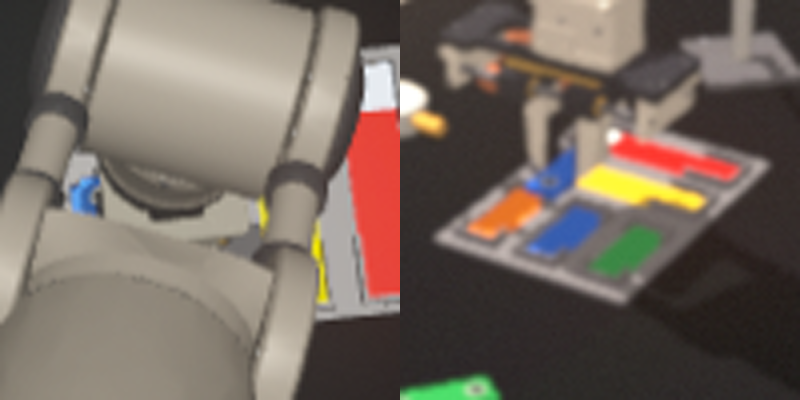

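The blue bracket is held and aligned above its pocket. Next I lower it.

carry_out --plan '[{"tx": 0.5,"ty": 0,"tz": -15,"rx": 0,"ry": 0,"rz": 0},{"tx": 0,"ty": 0,"tz": -15,"rx": 0,"ry": 0,"rz": 0},{"tx": 0,"ty": 0,"tz": -10,"rx": 0,"ry": 0,"rz": 0},{"tx": 0,"ty": 0,"tz": -5,"rx": 0,"ry": 0,"rz": 0},{"tx": 0,"ty": 0,"tz": -5,"rx": 0,"ry": 0,"rz": 0},{"tx": 0,"ty": 0,"tz": -2,"rx": 0,"ry": 0,"rz": 0},{"tx": 0,"ty": 0,"tz": -2,"rx": 0,"ry": 0,"rz": 0},{"tx": 0,"ty": 0,"tz": 0,"rx": 0,"ry": 0,"rz": 0},{"tx": 0,"ty": 0,"tz": 0,"rx": 0,"ry": 0,"rz": 0}]'

```text
time: 21.95
tool_pos: [545.3, -74.1, 10.0]
tcp_rot: [3.141, 0.0, 1.685]
contact_force: [-1.0, 0.5, -0.7]
grip_width: 25.0
finger_force: 30.0
```

carry_out --plan '[{"tx": 0,"ty": 0,"tz": -1.5,"rx": 0,"ry": 0,"rz": 0},{"tx": 0,"ty": 0,"tz": 0,"rx": 0,"ry": 0,"rz": 0}]'

```text
time: 22.15
tool_pos: [545.2, -74.0, 8.3]
tcp_rot: [3.141, 0.0, 1.685]
contact_force: [-0.5, -0.2, -0.1]
grip_width: 25.3
finger_force: 30.0
```

carry_out --plan '[{"tx": 0,"ty": 0,"tz": 0,"rx": 0,"ry": 0,"rz": 0},{"tx": 0,"ty": 0,"tz": 0,"rx": 0,"ry": 0,"rz": 0},{"tx": 0,"ty": 0,"tz": 0,"rx": 0,"ry": 0,"rz": 0},{"tx": 0,"ty": 0,"tz": 15,"rx": 0,"ry": 0,"rz": 0},{"tx": 0,"ty": 0,"tz": 35,"rx": 0,"ry": 0,"rz": 0},{"tx": 0,"ty": 0,"tz": 35,"rx": 0,"ry": 0,"rz": 0},{"tx": 0,"ty": 0,"tz": 0,"rx": 0,"ry": 0,"rz": 0}]' --gripper 0.56

```text
time: 22.85
tool_pos: [548.0, -74.8, 97.9]
tcp_rot: [3.133, 0.003, 1.685]
contact_force: [1.0, -0.4, 0.7]
grip_width: 40.4
finger_force: 0.0
```

carry_out --plan '[{"tx": -9.5,"ty": 32.9,"tz": 0,"rx": 0,"ry": 0,"rz": -0.099},{"tx": -9.5,"ty": 32.9,"tz": 0,"rx": 0,"ry": 0,"rz": -0.099},{"tx": -9.5,"ty": 32.9,"tz": 0,"rx": 0,"ry": 0,"rz": -0.099},{"tx": -9.5,"ty": 32.9,"tz": 0,"rx": 0,"ry": 0,"rz": -0.099},{"tx": -9.5,"ty": 32.9,"tz": 0,"rx": 0,"ry": 0,"rz": -0.099},{"tx": -9.5,"ty": 32.9,"tz": 0,"rx": 0,"ry": 0,"rz": -0.099},{"tx": -9.6,"ty": 32.9,"tz": 0,"rx": 0,"ry": 0,"rz": -0.097},{"tx": 0,"ty": 0,"tz": 0,"rx": 0,"ry": 0,"rz": 0},{"tx": 0,"ty": 0,"tz": 0,"rx": 0,"ry": 0,"rz": 0}]' --gripper 0.45

```text
time: 23.75
tool_pos: [478.2, 156.7, 92.9]
tcp_rot: [-3.142, 0.001, 0.997]
contact_force: [0.3, 0.3, -0.4]
grip_width: 50.7
finger_force: 0.0
```

```bash
python3 m.py green blue yellow red
```

```text
top green [342.8 101. ] 60.7 21.2 0.164
top green [464.2 134.5] 27.4 25.5 0.994
top green [489.7 -80.3] 84.8 29.5 -1.453
top green [657.7 269.7] 26.8 25.6 0.042
top blue [544.9 -73.8] 86.1 30.1 -1.459
top blue [646. 131.] 31.0 26.8 0.165
top yellow [ 539.8 -167.6] 117.4 36.0 0.111
top red [ 546.6 -227.3] 117.5 36.1 0.114
top red [831.   27.8] 30.4 26.3 0.011
side green [341.8 106.4] 63.3 29.8 0.126
side green [479.5 159.7] 84.2 41.9 0.974
side green [704.6 212.4] 79.9 35.6 -0.733
side green [490.4 -82.2] 69.7 26.2 -1.459
side blue [693.7  72.5] 90.8 37.8 -0.814
side blue [546.1 -78.2] 77.7 28.0 -1.384
side yellow [486.6 330. ] 61.0 20.3 -0.255
side yellow [ 541.4 -162.1] 108.1 37.7 0.115
side red [467.7 243.2] 67.0 28.6 -0.192
side red [ 548.3 -222.6] 109.6 41.4 0.142
23.85 [478.7 155.6  93. ] [3.1 0.  1. ]
```

Green is unmoved, so I pick it up.

carry_out --plan '[{"tx": 0,"ty": 0,"tz": -15,"rx": 0,"ry": 0,"rz": 0},{"tx": 0,"ty": 0,"tz": -15,"rx": 0,"ry": 0,"rz": 0},{"tx": 0,"ty": 0,"tz": -15,"rx": 0,"ry": 0,"rz": 0},{"tx": 0,"ty": 0,"tz": -15,"rx": 0,"ry": 0,"rz": 0},{"tx": 0,"ty": 0,"tz": -15,"rx": 0,"ry": 0,"rz": 0},{"tx": 0,"ty": 0,"tz": -10,"rx": 0,"ry": 0,"rz": 0},{"tx": 0,"ty": 0,"tz": -4,"rx": 0,"ry": 0,"rz": 0},{"tx": 0,"ty": 0,"tz": 0,"rx": 0,"ry": 0,"rz": 0},{"tx": 0,"ty": 0,"tz": 0,"rx": 0,"ry": 0,"rz": 0}]'

```text
time: 24.75
tool_pos: [479.0, 156.1, 4.7]
tcp_rot: [3.141, -0.001, 0.994]
contact_force: [-0.1, -0.6, -0.2]
grip_width: 50.5
finger_force: 0.0
```

carry_out --plan '[{"tx": 0,"ty": 0,"tz": 0,"rx": 0,"ry": 0,"rz": 0},{"tx": 0,"ty": 0,"tz": 0,"rx": 0,"ry": 0,"rz": 0},{"tx": 0,"ty": 0,"tz": 0,"rx": 0,"ry": 0,"rz": 0},{"tx": 0,"ty": 0,"tz": 0,"rx": 0,"ry": 0,"rz": 0},{"tx": 0,"ty": 0,"tz": 0,"rx": 0,"ry": 0,"rz": 0},{"tx": 0,"ty": 0,"tz": 0,"rx": 0,"ry": 0,"rz": 0}]' --gripper 1

```text
time: 25.35
tool_pos: [478.7, 156.3, 4.5]
tcp_rot: [3.141, -0.0, 0.994]
contact_force: [0.5, 0.2, 3.5]
grip_width: 25.5
finger_force: 30.0
```

carry_out --plan '[{"tx": 0,"ty": 0,"tz": 20,"rx": 0,"ry": 0,"rz": 0},{"tx": 0,"ty": 0,"tz": 20,"rx": 0,"ry": 0,"rz": 0},{"tx": 1.5,"ty": -29.5,"tz": 20,"rx": 0,"ry": 0,"rz": 0.086},{"tx": 1.5,"ty": -29.5,"tz": 0,"rx": 0,"ry": 0,"rz": 0.086},{"tx": 1.5,"ty": -29.5,"tz": 0,"rx": 0,"ry": 0,"rz": 0.086},{"tx": 1.5,"ty": -29.5,"tz": 0,"rx": 0,"ry": 0,"rz": 0.086},{"tx": 1.5,"ty": -29.5,"tz": 0,"rx": 0,"ry": 0,"rz": 0.086},{"tx": 1.5,"ty": -29.5,"tz": 0,"rx": 0,"ry": 0,"rz": 0.086},{"tx": 1.5,"ty": -29.5,"tz": 0,"rx": 0,"ry": 0,"rz": 0.086},{"tx": 1.3,"ty": -30,"tz": 0,"rx": 0,"ry": 0,"rz": 0.088},{"tx": 0,"ty": 0,"tz": 0,"rx": 0,"ry": 0,"rz": 0},{"tx": 0,"ty": 0,"tz": 0,"rx": 0,"ry": 0,"rz": 0}]'

```text
time: 26.55
tool_pos: [490.0, -80.4, 64.0]
tcp_rot: [-3.141, -0.001, 1.681]
contact_force: [-0.3, 0.4, -1.2]
grip_width: 24.8
finger_force: 30.0
```

carry_out --plan '[{"tx": 0,"ty": 0,"tz": -15,"rx": 0,"ry": 0,"rz": 0},{"tx": 0,"ty": 0,"tz": -15,"rx": 0,"ry": 0,"rz": 0},{"tx": 0,"ty": 0,"tz": -10,"rx": 0,"ry": 0,"rz": 0},{"tx": 0,"ty": 0,"tz": -5,"rx": 0,"ry": 0,"rz": 0},{"tx": 0,"ty": 0,"tz": -5,"rx": 0,"ry": 0,"rz": 0},{"tx": 0,"ty": 0,"tz": -2,"rx": 0,"ry": 0,"rz": 0},{"tx": 0,"ty": 0,"tz": -2,"rx": 0,"ry": 0,"rz": 0},{"tx": 0,"ty": 0,"tz": 0,"rx": 0,"ry": 0,"rz": 0},{"tx": 0,"ty": 0,"tz": 0,"rx": 0,"ry": 0,"rz": 0}]'

```text
time: 27.45
tool_pos: [490.5, -80.3, 10.5]
tcp_rot: [3.141, 0.0, 1.684]
contact_force: [-0.3, -0.3, 0.2]
grip_width: 25.0
finger_force: 30.0
```

carry_out --plan '[{"tx": 0,"ty": 0,"tz": -2,"rx": 0,"ry": 0,"rz": 0},{"tx": 0,"ty": 0,"tz": 0,"rx": 0,"ry": 0,"rz": 0}]'

```text
time: 27.65
tool_pos: [490.7, -80.4, 8.5]
tcp_rot: [3.141, 0.0, 1.684]
contact_force: [0.9, -0.6, 0.4]
grip_width: 25.2
finger_force: 30.0
```

carry_out --plan '[{"tx": 0,"ty": 0,"tz": 0,"rx": 0,"ry": 0,"rz": 0},{"tx": 0,"ty": 0,"tz": 0,"rx": 0,"ry": 0,"rz": 0},{"tx": 0,"ty": 0,"tz": 0,"rx": 0,"ry": 0,"rz": 0},{"tx": 0,"ty": 0,"tz": 15,"rx": 0,"ry": 0,"rz": 0},{"tx": 0,"ty": 0,"tz": 35,"rx": 0,"ry": 0,"rz": 0},{"tx": 0,"ty": 0,"tz": 35,"rx": 0,"ry": 0,"rz": 0},{"tx": 0,"ty": 0,"tz": 0,"rx": 0,"ry": 0,"rz": 0}]' --gripper 0.56

```text
time: 28.35
tool_pos: [493.0, -81.0, 97.3]
tcp_rot: [3.134, 0.003, 1.684]
contact_force: [0.3, 0.1, 0.1]
grip_width: 40.4
finger_force: 0.0
```

carry_out --plan '[{"tx": -1,"ty": 29,"tz": 0,"rx": 0,"ry": 0,"rz": -0.145},{"tx": -1,"ty": 29,"tz": 0,"rx": 0,"ry": 0,"rz": -0.145},{"tx": -1,"ty": 29,"tz": 0,"rx": 0,"ry": 0,"rz": -0.145},{"tx": -1,"ty": 29,"tz": 0,"rx": 0,"ry": 0,"rz": -0.145},{"tx": -1,"ty": 29,"tz": 0,"rx": 0,"ry": 0,"rz": -0.145},{"tx": -1,"ty": 29,"tz": 0,"rx": 0,"ry": 0,"rz": -0.145},{"tx": -1,"ty": 29,"tz": 0,"rx": 0,"ry": 0,"rz": -0.145},{"tx": -1,"ty": 29,"tz": 0,"rx": 0,"ry": 0,"rz": -0.145},{"tx": -1,"ty": 29,"tz": 0,"rx": 0,"ry": 0,"rz": -0.145},{"tx": -2,"ty": 29,"tz": 0,"rx": 0,"ry": 0,"rz": -0.145},{"tx": -2,"ty": 29,"tz": 0,"rx": 0,"ry": 0,"rz": -0.145},{"tx": 0,"ty": 0,"tz": 0,"rx": 0,"ry": 0,"rz": -0.145}]'

```text
time: 29.55
tool_pos: [476.5, 241.6, 92.3]
tcp_rot: [-3.141, 0.001, -0.059]
contact_force: [0.7, 0.1, -0.4]
grip_width: 40.2
finger_force: 0.0
```

carry_out --plan '[{"tx": 0,"ty": 0,"tz": 0,"rx": 0,"ry": 0,"rz": -0.145},{"tx": 0,"ty": 0,"tz": 0,"rx": 0,"ry": 0,"rz": 0},{"tx": 0,"ty": 0,"tz": 0,"rx": 0,"ry": 0,"rz": 0}]'

```text
time: 29.85
tool_pos: [477.0, 238.6, 92.6]
tcp_rot: [3.141, 0.001, -0.197]
contact_force: [-0.0, 0.5, 0.2]
grip_width: 40.6
finger_force: 0.0
```

```bash
python3 m.py green blue yellow red;python3 - <<'E'
from h import *
f=lambda x:cv2.resize(x,None,fx=5,fy=5,interpolation=cv2.INTER_CUBIC)
im=np.load("t.npy");s=np.load("s.npy")
cv2.imwrite("pics/p2.png",np.hstack([f(im[160:245,265:345]),f(s[205:290,225:300])])[:,:,::-1])
E
```

```text
top green [342.9 100.8] 61.6 21.6 0.164
top green [490.2 -80.1] 85.0 28.2 -1.457
top green [657.5 267.1] 31.6 26.3 -1.562
top blue [544.9 -73.8] 86.0 30.1 -1.459
top blue [646. 131.] 31.0 26.8 0.165
top yellow [ 539.8 -167.7] 117.4 36.0 0.114
top red [ 546.9 -227.2] 117.0 35.9 0.117
top red [831.   27.8] 30.4 26.3 0.011
side green [341.8 106.3] 63.1 30.4 0.111
side green [704.6 212.4] 79.9 35.6 -0.733
side green [493.5 -87.9] 56.2 24.6 -1.41
side blue [546.9 -78.3] 77.8 29.5 -1.427
side yellow [486.5 329.1] 60.7 22.6 -0.256
side yellow [ 541.4 -162.1] 108.1 37.7 0.115
side red [466.9 244. ] 65.2 27.4 -0.192
side red [ 548.3 -222.6] 109.6 41.4 0.142
29.95 [477.2 238.5  92.9] [ 3.1  0.  -0.2]
```

View pics/p2.png

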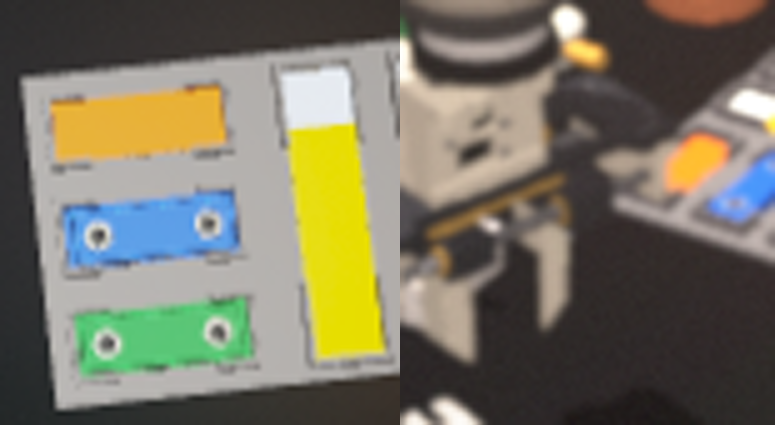

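Both brackets lie in their pockets, blue at (150,230) and green at (163,338). Now the red spanner.

carry_out --plan '[{"tx": 0,"ty": 0,"tz": -15,"rx": 0,"ry": 0,"rz": 0},{"tx": 0,"ty": 0,"tz": -15,"rx": 0,"ry": 0,"rz": 0},{"tx": 0,"ty": 0,"tz": -15,"rx": 0,"ry": 0,"rz": 0},{"tx": 0,"ty": 0,"tz": -15,"rx": 0,"ry": 0,"rz": 0},{"tx": 0,"ty": 0,"tz": -15,"rx": 0,"ry": 0,"rz": 0},{"tx": 0,"ty": 0,"tz": -10,"rx": 0,"ry": 0,"rz": 0},{"tx": 0,"ty": 0,"tz": -4,"rx": 0,"ry": 0,"rz": 0},{"tx": 0,"ty": 0,"tz": 0,"rx": 0,"ry": 0,"rz": 0},{"tx": 0,"ty": 0,"tz": 0,"rx": 0,"ry": 0,"rz": 0}]'

```text
time: 30.85
tool_pos: [477.7, 238.9, 4.7]
tcp_rot: [-3.141, -0.001, -0.201]
contact_force: [0.7, -0.3, -0.3]
grip_width: 40.3
finger_force: 0.0
```

carry_out --plan '[{"tx": 0,"ty": 0,"tz": 0,"rx": 0,"ry": 0,"rz": 0},{"tx": 0,"ty": 0,"tz": 0,"rx": 0,"ry": 0,"rz": 0},{"tx": 0,"ty": 0,"tz": 0,"rx": 0,"ry": 0,"rz": 0},{"tx": 0,"ty": 0,"tz": 0,"rx": 0,"ry": 0,"rz": 0},{"tx": 0,"ty": 0,"tz": 0,"rx": 0,"ry": 0,"rz": 0},{"tx": 0,"ty": 0,"tz": 0,"rx": 0,"ry": 0,"rz": 0}]' --gripper 1

```text
time: 31.45
tool_pos: [477.5, 238.8, 4.5]
tcp_rot: [-3.141, -0.0, -0.201]
contact_force: [-0.3, 0.5, 2.1]
grip_width: 13.1
finger_force: 30.0
```

carry_out --plan '[{"tx": 0,"ty": 0,"tz": 20,"rx": 0,"ry": 0,"rz": 0},{"tx": 0,"ty": 0,"tz": 20,"rx": 0,"ry": 0,"rz": 0},{"tx": 0,"ty": -20,"tz": 20,"rx": 0,"ry": 0,"rz": 0.034},{"tx": 7,"ty": -36,"tz": 0,"rx": 0,"ry": 0,"rz": 0.035},{"tx": 7,"ty": -36,"tz": 0,"rx": 0,"ry": 0,"rz": 0.035},{"tx": 7,"ty": -36,"tz": 0,"rx": 0,"ry": 0,"rz": 0.035},{"tx": 7,"ty": -36,"tz": 0,"rx": 0,"ry": 0,"rz": 0.035},{"tx": 7,"ty": -36,"tz": 0,"rx": 0,"ry": 0,"rz": 0.035},{"tx": 7,"ty": -36,"tz": 0,"rx": 0,"ry": 0,"rz": 0.035},{"tx": 7,"ty": -36,"tz": 0,"rx": 0,"ry": 0,"rz": 0.035},{"tx": 7,"ty": -36,"tz": 0,"rx": 0,"ry": 0,"rz": 0.035},{"tx": 7,"ty": -36,"tz": 0,"rx": 0,"ry": 0,"rz": 0}]'

```text
time: 32.65
tool_pos: [540.2, -106.7, 64.0]
tcp_rot: [-3.141, 0.001, 0.114]
contact_force: [-0.3, 0.5, -0.6]
grip_width: 13.3
finger_force: 30.0
```

carry_out --plan '[{"tx": 7,"ty": -36,"tz": 0,"rx": 0,"ry": 0,"rz": 0},{"tx": 7,"ty": -36,"tz": 0,"rx": 0,"ry": 0,"rz": 0},{"tx": 7.5,"ty": -37,"tz": 0,"rx": 0,"ry": 0,"rz": 0},{"tx": 0,"ty": 0,"tz": 0,"rx": 0,"ry": 0,"rz": 0},{"tx": 0,"ty": 0,"tz": 0,"rx": 0,"ry": 0,"rz": 0},{"tx": 0,"ty": 0,"tz": 0,"rx": 0,"ry": 0,"rz": 0}]'

```text
time: 33.25
tool_pos: [561.3, -213.1, 63.8]
tcp_rot: [-3.141, 0.001, 0.113]
contact_force: [-0.0, 0.8, -0.8]
grip_width: 13.1
finger_force: 30.0
```

```bash
python3 - <<'E'
from h import *
o=[bot.get_obs() for _ in range(1)][0];print(o["tool_pos"],o["tcp_rot"])
s=bot.capture("side");t=bot.capture("top")
f=lambda x:cv2.resize(x,None,fx=4,fy=4,interpolation=cv2.INTER_CUBIC)
cv2.imwrite("pics/p3.png",np.hstack([f(t[155:265,275:375]),f(s[165:275,265:365])])[:,:,::-1])
E
```

```text
[ 561.28217336 -213.1324923    63.79367413] [-3.14057148e+00  1.24199557e-03  1.13388156e-01]
```

View pics/p3.png

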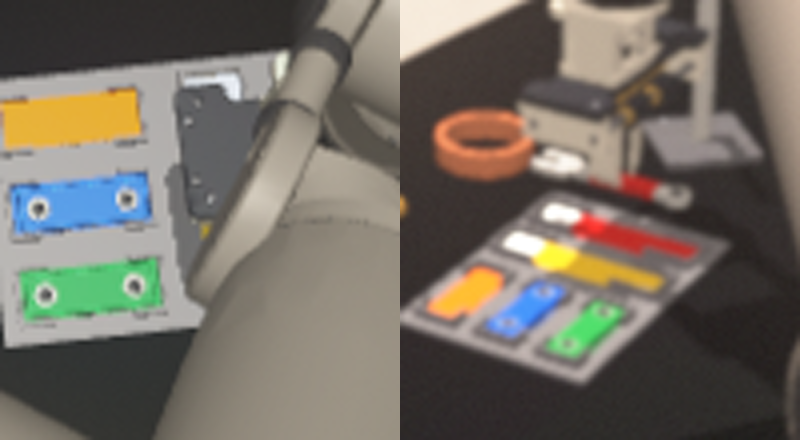

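The red spanner is held with its jaw toward the white end, but 13 mm short in y. I correct that and lower it.

carry_out --plan '[{"tx": 0.7,"ty": -12.9,"tz": 0,"rx": 0,"ry": 0,"rz": 0},{"tx": 0,"ty": 0,"tz": -15,"rx": 0,"ry": 0,"rz": 0},{"tx": 0,"ty": 0,"tz": -15,"rx": 0,"ry": 0,"rz": 0},{"tx": 0,"ty": 0,"tz": -10,"rx": 0,"ry": 0,"rz": 0},{"tx": 0,"ty": 0,"tz": -5,"rx": 0,"ry": 0,"rz": 0},{"tx": 0,"ty": 0,"tz": -5,"rx": 0,"ry": 0,"rz": 0},{"tx": 0,"ty": 0,"tz": -2,"rx": 0,"ry": 0,"rz": 0},{"tx": 0,"ty": 0,"tz": -2,"rx": 0,"ry": 0,"rz": 0},{"tx": 0,"ty": 0,"tz": 0,"rx": 0,"ry": 0,"rz": 0},{"tx": 0,"ty": 0,"tz": 0,"rx": 0,"ry": 0,"rz": 0}]'

```text
time: 34.35
tool_pos: [562.7, -227.2, 10.6]
tcp_rot: [3.141, -0.0, 0.113]
contact_force: [0.5, 0.4, -1.6]
grip_width: 13.1
finger_force: 30.0
```

carry_out --plan '[{"tx": 0,"ty": 0.5,"tz": -2,"rx": 0,"ry": 0,"rz": 0},{"tx": 0,"ty": 0,"tz": 0,"rx": 0,"ry": 0,"rz": 0}]'

```text
time: 34.55
tool_pos: [562.9, -226.8, 8.5]
tcp_rot: [3.141, -0.001, 0.113]
contact_force: [0.1, -0.3, 0.2]
grip_width: 13.3
finger_force: 30.0
```

carry_out --plan '[{"tx": 0,"ty": 0,"tz": 0,"rx": 0,"ry": 0,"rz": 0},{"tx": 0,"ty": 0,"tz": 0,"rx": 0,"ry": 0,"rz": 0},{"tx": 0,"ty": 0,"tz": 0,"rx": 0,"ry": 0,"rz": 0},{"tx": 0,"ty": 0,"tz": 15,"rx": 0,"ry": 0,"rz": 0},{"tx": 0,"ty": 0,"tz": 35,"rx": 0,"ry": 0,"rz": 0},{"tx": 0,"ty": 0,"tz": 35,"rx": 0,"ry": 0,"rz": 0},{"tx": 0,"ty": 0,"tz": 0,"rx": 0,"ry": 0,"rz": 0}]' --gripper 0.66

```text
time: 35.25
tool_pos: [565.5, -228.2, 99.7]
tcp_rot: [3.135, -0.009, 0.113]
contact_force: [0.3, -0.1, 0.5]
grip_width: 31.2
finger_force: 0.0
```

carry_out --plan '[{"tx": -7,"ty": 40,"tz": 0,"rx": 0,"ry": 0,"rz": -0.03},{"tx": -7,"ty": 40,"tz": 0,"rx": 0,"ry": 0,"rz": -0.03},{"tx": -7,"ty": 40,"tz": 0,"rx": 0,"ry": 0,"rz": -0.03},{"tx": -7,"ty": 40,"tz": 0,"rx": 0,"ry": 0,"rz": -0.03},{"tx": -7,"ty": 40,"tz": 0,"rx": 0,"ry": 0,"rz": -0.03},{"tx": -7,"ty": 40,"tz": 0,"rx": 0,"ry": 0,"rz": -0.03},{"tx": -7,"ty": 40,"tz": 0,"rx": 0,"ry": 0,"rz": -0.03},{"tx": -7,"ty": 40,"tz": 0,"rx": 0,"ry": 0,"rz": -0.03},{"tx": -7,"ty": 40,"tz": 0,"rx": 0,"ry": 0,"rz": -0.03},{"tx": -7,"ty": 40,"tz": 0,"rx": 0,"ry": 0,"rz": -0.03},{"tx": 0,"ty": 40,"tz": 0,"rx": 0,"ry": 0,"rz": -0.03},{"tx": 0,"ty": 40,"tz": 0,"rx": 0,"ry": 0,"rz": -0.026}]'

```text
time: 36.45
tool_pos: [492.1, 255.0, 93.8]
tcp_rot: [-3.142, -0.0, -0.244]
contact_force: [1.1, -0.6, 0.4]
grip_width: 31.2
finger_force: 0.0
```

carry_out --plan '[{"tx": 0,"ty": 36,"tz": 0,"rx": 0,"ry": 0,"rz": 0},{"tx": 0,"ty": 36,"tz": 0,"rx": 0,"ry": 0,"rz": 0},{"tx": 0,"ty": 0,"tz": 0,"rx": 0,"ry": 0,"rz": 0},{"tx": 0,"ty": 0,"tz": 0,"rx": 0,"ry": 0,"rz": 0}]'

```text
time: 36.85
tool_pos: [492.0, 325.7, 93.2]
tcp_rot: [3.141, 0.0, -0.241]
contact_force: [0.2, 0.2, -0.0]
grip_width: 31.1
finger_force: 0.0
```

```bash
python3 m.py yellow red
```

```text
top yellow [ 539.8 -167.6] 117.4 36.0 0.111
top red [ 545.9 -227.2] 115.1 35.6 0.125
top red [831.   27.8] 30.4 26.3 0.011
side yellow [484.1 330.7] 59.3 21.8 -0.291
side yellow [ 541.4 -162.1] 108.1 37.7 0.115
side red [ 563.  -221.5] 70.0 40.9 0.097
36.95 [492.4 324.4  93.3] [ 3.1  0.  -0.2]
```

carry_out --plan '[{"tx": 0.7,"ty": 0,"tz": -15,"rx": 0,"ry": 0,"rz": 0},{"tx": 0,"ty": 0,"tz": -15,"rx": 0,"ry": 0,"rz": 0},{"tx": 0,"ty": 0,"tz": -15,"rx": 0,"ry": 0,"rz": 0},{"tx": 0,"ty": 0,"tz": -15,"rx": 0,"ry": 0,"rz": 0},{"tx": 0,"ty": 0,"tz": -15,"rx": 0,"ry": 0,"rz": 0},{"tx": 0,"ty": 0,"tz": -10,"rx": 0,"ry": 0,"rz": 0},{"tx": 0,"ty": 0,"tz": -4,"rx": 0,"ry": 0,"rz": 0},{"tx": 0,"ty": 0,"tz": 0,"rx": 0,"ry": 0,"rz": 0},{"tx": 0,"ty": 0,"tz": 0,"rx": 0,"ry": 0,"rz": 0}]'

```text
time: 37.85
tool_pos: [493.7, 325.3, 4.9]
tcp_rot: [-3.141, -0.001, -0.244]
contact_force: [-0.3, 0.3, 0.4]
grip_width: 31.5
finger_force: 0.0
```

carry_out --plan '[{"tx": 0,"ty": 0,"tz": 0,"rx": 0,"ry": 0,"rz": 0},{"tx": 0,"ty": 0,"tz": 0,"rx": 0,"ry": 0,"rz": 0},{"tx": 0,"ty": 0,"tz": 0,"rx": 0,"ry": 0,"rz": 0},{"tx": 0,"ty": 0,"tz": 0,"rx": 0,"ry": 0,"rz": 0},{"tx": 0,"ty": 0,"tz": 0,"rx": 0,"ry": 0,"rz": 0}]' --gripper 1

```text
time: 38.35
tool_pos: [493.5, 325.6, 4.7]
tcp_rot: [-3.141, -0.001, -0.243]
contact_force: [0.1, 0.3, 4.0]
grip_width: 13.2
finger_force: 30.0
```

carry_out --plan '[{"tx": 0,"ty": 0,"tz": 20,"rx": 0,"ry": 0,"rz": 0},{"tx": 0,"ty": 0,"tz": 20,"rx": 0,"ry": 0,"rz": 0},{"tx": 0,"ty": 0,"tz": 20,"rx": 0,"ry": 0,"rz": 0},{"tx": 4,"ty": -35,"tz": 0,"rx": 0,"ry": 0,"rz": 0.04},{"tx": 4,"ty": -35,"tz": 0,"rx": 0,"ry": 0,"rz": 0.04},{"tx": 4,"ty": -35,"tz": 0,"rx": 0,"ry": 0,"rz": 0.04},{"tx": 4,"ty": -35,"tz": 0,"rx": 0,"ry": 0,"rz": 0.04},{"tx": 4,"ty": -35,"tz": 0,"rx": 0,"ry": 0,"rz": 0.04},{"tx": 4,"ty": -35,"tz": 0,"rx": 0,"ry": 0,"rz": 0.04},{"tx": 4,"ty": -35,"tz": 0,"rx": 0,"ry": 0,"rz": 0.04},{"tx": 4,"ty": -35,"tz": 0,"rx": 0,"ry": 0,"rz": 0.04},{"tx": 4,"ty": -35,"tz": 0,"rx": 0,"ry": 0,"rz": 0.036}]'

```text
time: 39.55
tool_pos: [529.0, 9.0, 64.0]
tcp_rot: [-3.142, 0.001, 0.114]
contact_force: [-0.1, 1.2, -0.6]
grip_width: 12.7
finger_force: 30.0
```

carry_out --plan '[{"tx": 5,"ty": -35,"tz": 0,"rx": 0,"ry": 0,"rz": 0},{"tx": 5,"ty": -35,"tz": 0,"rx": 0,"ry": 0,"rz": 0},{"tx": 5,"ty": -35,"tz": 0,"rx": 0,"ry": 0,"rz": 0},{"tx": 5,"ty": -35,"tz": 0,"rx": 0,"ry": 0,"rz": 0},{"tx": 6,"ty": -37,"tz": 0,"rx": 0,"ry": 0,"rz": 0},{"tx": 0,"ty": 0,"tz": 0,"rx": 0,"ry": 0,"rz": 0},{"tx": 0,"ty": 0,"tz": 0,"rx": 0,"ry": 0,"rz": 0},{"tx": 0,"ty": 0,"tz": 0,"rx": 0,"ry": 0,"rz": 0}]'

```text
time: 40.35
tool_pos: [554.7, -165.6, 63.9]
tcp_rot: [-3.141, 0.001, 0.113]
contact_force: [-0.1, 0.8, -0.8]
grip_width: 12.8
finger_force: 30.0
```

carry_out --plan '[{"tx": 0.6,"ty": -0.9,"tz": 0,"rx": 0,"ry": 0,"rz": 0},{"tx": 0,"ty": 0,"tz": -15,"rx": 0,"ry": 0,"rz": 0},{"tx": 0,"ty": 0,"tz": -15,"rx": 0,"ry": 0,"rz": 0},{"tx": 0,"ty": 0,"tz": -10,"rx": 0,"ry": 0,"rz": 0},{"tx": 0,"ty": 0,"tz": -5,"rx": 0,"ry": 0,"rz": 0},{"tx": 0,"ty": 0,"tz": -5,"rx": 0,"ry": 0,"rz": 0},{"tx": 0,"ty": 0,"tz": -2,"rx": 0,"ry": 0,"rz": 0},{"tx": 0,"ty": 0,"tz": -2,"rx": 0,"ry": 0,"rz": 0},{"tx": 0,"ty": 0,"tz": 0,"rx": 0,"ry": 0,"rz": 0},{"tx": 0,"ty": 0,"tz": 0,"rx": 0,"ry": 0,"rz": 0}]'

```text
time: 41.35
tool_pos: [556.0, -167.7, 10.5]
tcp_rot: [3.141, -0.0, 0.113]
contact_force: [-0.0, 0.3, -1.1]
grip_width: 13.1
finger_force: 30.0
```

carry_out --plan '[{"tx": 0,"ty": 0,"tz": -1.5,"rx": 0,"ry": 0,"rz": 0},{"tx": 0,"ty": 0,"tz": 0,"rx": 0,"ry": 0,"rz": 0}]'

```text
time: 41.55
tool_pos: [555.9, -167.5, 8.7]
tcp_rot: [3.141, -0.0, 0.113]
contact_force: [0.6, 0.4, -0.8]
grip_width: 12.9
finger_force: 30.0
```

carry_out --plan '[{"tx": 0,"ty": 0,"tz": 0,"rx": 0,"ry": 0,"rz": 0},{"tx": 0,"ty": 0,"tz": 0,"rx": 0,"ry": 0,"rz": 0},{"tx": 0,"ty": 0,"tz": 0,"rx": 0,"ry": 0,"rz": 0},{"tx": 0,"ty": 0,"tz": 15,"rx": 0,"ry": 0,"rz": 0},{"tx": 0,"ty": 0,"tz": 35,"rx": 0,"ry": 0,"rz": 0},{"tx": 0,"ty": 0,"tz": 35,"rx": 0,"ry": 0,"rz": 0},{"tx": 0,"ty": 0,"tz": 40,"rx": 0,"ry": 0,"rz": 0},{"tx": 0,"ty": 0,"tz": 40,"rx": 0,"ry": 0,"rz": 0},{"tx": 0,"ty": 0,"tz": 0,"rx": 0,"ry": 0,"rz": 0}]' --gripper 0.7

```text
time: 42.45
tool_pos: [558.7, -168.7, 180.0]
tcp_rot: [3.136, -0.01, 0.113]
contact_force: [0.1, -1.3, -0.3]
grip_width: 27.5
finger_force: 0.0
```

carry_out --plan '[{"tx": -16,"ty": -18,"tz": 2,"rx": 0,"ry": 0,"rz": 0.125},{"tx": -16,"ty": -18,"tz": 2,"rx": 0,"ry": 0,"rz": 0.125},{"tx": -16,"ty": -18,"tz": 2,"rx": 0,"ry": 0,"rz": 0.125},{"tx": -16,"ty": -18,"tz": 2,"rx": 0,"ry": 0,"rz": 0.125},{"tx": -16,"ty": -18,"tz": 0,"rx": 0,"ry": 0,"rz": 0.125},{"tx": -16,"ty": -18,"tz": 0,"rx": 0,"ry": 0,"rz": 0.125},{"tx": -16,"ty": -18,"tz": 0,"rx": 0,"ry": 0,"rz": 0.125},{"tx": -16,"ty": -18,"tz": 0,"rx": 0,"ry": 0,"rz": 0.125},{"tx": -16,"ty": -18,"tz": 0,"rx": 0,"ry": 0,"rz": 0.125},{"tx": -14,"ty": -17,"tz": 0,"rx": 0,"ry": 0,"rz": 0.122},{"tx": 0,"ty": 0,"tz": 0,"rx": 0,"ry": 0,"rz": 0},{"tx": 0,"ty": 0,"tz": 0,"rx": 0,"ry": 0,"rz": 0}]' --gripper 0.4

```text
time: 43.65
tool_pos: [397.7, -346.4, 181.4]
tcp_rot: [-3.141, -0.001, 1.356]
contact_force: [-0.0, -0.3, 0.7]
grip_width: 55.3
finger_force: 0.0
```

```bash
python3 m.py yellow red green blue; python3 - <<'E'
from h import *
f=lambda x,c:cv2.resize(x,None,fx=c,fy=c,interpolation=cv2.INTER_CUBIC)
im=np.load("t.npy");s=np.load("s.npy")
cv2.imwrite("pics/p4.png",np.hstack([f(im[155:305,265:465],2),f(s[140:290,255:455],2)])[:,:,::-1])
E
```

```text
top yellow [ 539.3 -167.6] 116.6 35.7 0.118
top red [ 545.9 -227.2] 115.1 35.6 0.125
top red [831.   27.8] 30.4 26.3 0.011
top green [342.9 100.9] 61.6 21.6 0.158
top green [490.2 -80. ] 85.1 28.4 -1.453
top green [657.5 267.1] 31.6 26.3 -1.562
top blue [544.9 -73.8] 86.1 30.1 -1.459
top blue [646. 131.] 31.0 26.8 0.165
side yellow [ 554.3 -162.3] 71.3 40.2 0.114
side red [ 563.1 -221.2] 70.3 40.2 0.121
side green [341.9 105.9] 63.7 29.3 0.165
side green [704.6 212.4] 79.9 35.6 -0.733
side green [493.5 -87.9] 56.2 24.6 -1.41
side blue [695.3  73.9] 89.1 38.0 -0.896
side blue [546.9 -78.3] 77.8 29.5 -1.427
43.75 [ 398.3 -345.9  181.5] [-3.1 -0.   1.4]
```

View pics/p4.png

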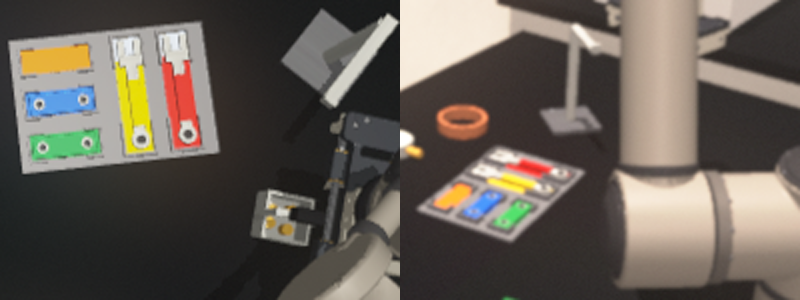

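All four parts lie in their pockets, jaws at the white end. The caddy is upright under the gripper, so I descend onto the grip block.

carry_out --plan '[{"tx": 0,"ty": 0,"tz": -15,"rx": 0,"ry": 0,"rz": 0},{"tx": 0,"ty": 0,"tz": -15,"rx": 0,"ry": 0,"rz": 0},{"tx": 0,"ty": 0,"tz": -10,"rx": 0,"ry": 0,"rz": 0},{"tx": 0,"ty": 0,"tz": -10,"rx": 0,"ry": 0,"rz": 0},{"tx": 0,"ty": 0,"tz": -10,"rx": 0,"ry": 0,"rz": 0},{"tx": 0,"ty": 0,"tz": -9,"rx": 0,"ry": 0,"rz": 0},{"tx": 0,"ty": 0,"tz": 0,"rx": 0,"ry": 0,"rz": 0},{"tx": 0,"ty": 0,"tz": 0,"rx": 0,"ry": 0,"rz": 0}]'

```text
time: 44.55
tool_pos: [397.9, -346.6, 112.7]
tcp_rot: [3.142, -0.0, 1.36]
contact_force: [-0.1, -0.2, -0.4]
grip_width: 54.8
finger_force: 0.0
```

carry_out --plan '[{"tx": 0,"ty": 0,"tz": 0,"rx": 0,"ry": 0,"rz": 0},{"tx": 0,"ty": 0,"tz": 0,"rx": 0,"ry": 0,"rz": 0},{"tx": 0,"ty": 0,"tz": 0,"rx": 0,"ry": 0,"rz": 0},{"tx": 0,"ty": 0,"tz": 0,"rx": 0,"ry": 0,"rz": 0},{"tx": 0,"ty": 0,"tz": 0,"rx": 0,"ry": 0,"rz": 0}]' --gripper 0.75

```text
time: 45.05
tool_pos: [397.9, -346.6, 112.9]
tcp_rot: [3.141, 0.0, 1.36]
contact_force: [-0.4, 0.1, 0.5]
grip_width: 23.7
finger_force: 0.0
```

carry_out --plan '[{"tx": 0,"ty": 0,"tz": 0,"rx": 0,"ry": 0,"rz": 0},{"tx": 0,"ty": 0,"tz": 0,"rx": 0,"ry": 0,"rz": 0},{"tx": 0,"ty": 0,"tz": 0,"rx": 0,"ry": 0,"rz": 0},{"tx": 0,"ty": 0,"tz": 0,"rx": 0,"ry": 0,"rz": 0},{"tx": 0,"ty": 0,"tz": 0,"rx": 0,"ry": 0,"rz": 0}]' --gripper 1

```text
time: 45.55
tool_pos: [397.8, -346.5, 112.6]
tcp_rot: [-3.141, -0.0, 1.36]
contact_force: [-0.4, -0.2, -0.9]
grip_width: 15.8
finger_force: 30.0
```

carry_out --plan '[{"tx": 0,"ty": 0,"tz": 5,"rx": 0,"ry": 0,"rz": 0},{"tx": 0,"ty": 0,"tz": 10,"rx": 0,"ry": 0,"rz": 0},{"tx": 0,"ty": 0,"tz": 15,"rx": 0,"ry": 0,"rz": 0},{"tx": 0,"ty": 0,"tz": 15,"rx": 0,"ry": 0,"rz": 0},{"tx": 0,"ty": 0,"tz": 15,"rx": 0,"ry": 0,"rz": 0},{"tx": 0,"ty": 0,"tz": 15,"rx": 0,"ry": 0,"rz": 0},{"tx": 0,"ty": 0,"tz": 15,"rx": 0,"ry": 0,"rz": 0},{"tx": 0,"ty": 0,"tz": 10,"rx": 0,"ry": 0,"rz": 0},{"tx": 0,"ty": 0,"tz": 10,"rx": 0,"ry": 0,"rz": 0},{"tx": 0,"ty": 0,"tz": 0,"rx": 0,"ry": 0,"rz": 0}]'

```text
time: 46.55
tool_pos: [398.3, -347.0, 224.3]
tcp_rot: [3.139, 0.002, 1.36]
contact_force: [-0.1, -0.0, -2.0]
grip_width: 15.7
finger_force: 30.0
```

carry_out --plan '[{"tx": 8,"ty": 3,"tz": 0,"rx": 0,"ry": 0,"rz": -0.044},{"tx": 8,"ty": 3,"tz": 0,"rx": 0,"ry": 0,"rz": -0.043},{"tx": 8,"ty": 3,"tz": 0,"rx": 0,"ry": 0,"rz": -0.043},{"tx": 8,"ty": 3,"tz": 0,"rx": 0,"ry": 0,"rz": -0.043},{"tx": 8,"ty": 3,"tz": 0,"rx": 0,"ry": 0,"rz": -0.043},{"tx": 8,"ty": 3,"tz": 0,"rx": 0,"ry": 0,"rz": -0.043},{"tx": 8,"ty": 3,"tz": 0,"rx": 0,"ry": 0,"rz": -0.043},{"tx": 8,"ty": 3,"tz": 0,"rx": 0,"ry": 0,"rz": -0.043},{"tx": 8,"ty": 3,"tz": 0,"rx": 0,"ry": 0,"rz": -0.043},{"tx": 8,"ty": 5,"tz": 0,"rx": 0,"ry": 0,"rz": -0.043},{"tx": 1,"ty": 0,"tz": 0,"rx": 0,"ry": 0,"rz": -0.043},{"tx": 0,"ty": 0,"tz": 0,"rx": 0,"ry": 0,"rz": 0}]'

```text
time: 47.75
tool_pos: [478.8, -314.1, 221.9]
tcp_rot: [-3.14, -0.0, 0.886]
contact_force: [-0.8, -0.4, -2.0]
grip_width: 16.0
finger_force: 30.0
```

```bash
python3 - <<'E'
from h import *
t=bot.capture("top");s=bot.capture("side");o=bot.get_obs();print(o["tool_pos"],o["tcp_rot"])
f=lambda x,c:cv2.resize(x,None,fx=c,fy=c,interpolation=cv2.INTER_CUBIC)
cv2.imwrite("pics/p5.png",np.hstack([f(t[140:260,350:480],3),f(s[130:250,300:430],3)])[:,:,::-1])
E
```

```text
[ 478.58138444 -314.41308332  222.18394677] [-3.14054380e+00  5.17228312e-05  8.86939669e-01]
```

View pics/p5.png

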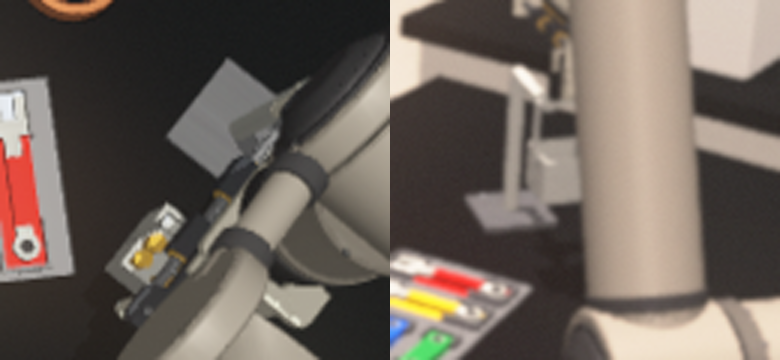

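The caddy hangs upright outside the lip, with its box at (150,245) in the left half, turned in line with the arm. I slide it in along the arm.

carry_out --plan '[{"tx": 8,"ty": -6.6,"tz": 0,"rx": 0,"ry": 0,"rz": 0},{"tx": 9,"ty": -7.4,"tz": 0,"rx": 0,"ry": 0,"rz": 0},{"tx": 9,"ty": -7.4,"tz": 0,"rx": 0,"ry": 0,"rz": 0},{"tx": 9,"ty": -7.4,"tz": 0,"rx": 0,"ry": 0,"rz": 0},{"tx": 9,"ty": -7.4,"tz": 0,"rx": 0,"ry": 0,"rz": 0},{"tx": 0,"ty": 0,"tz": 0,"rx": 0,"ry": 0,"rz": 0}]'

```text
time: 48.45
tool_pos: [523.1, -351.5, 222.1]
tcp_rot: [-3.142, 0.0, 0.886]
contact_force: [0.3, 0.1, -1.0]
grip_width: 16.2
finger_force: 30.0
```

carry_out --plan '[{"tx": 9,"ty": -7.4,"tz": 0,"rx": 0,"ry": 0,"rz": 0},{"tx": 9,"ty": -7.4,"tz": 0,"rx": 0,"ry": 0,"rz": 0},{"tx": 9,"ty": -7.4,"tz": 0,"rx": 0,"ry": 0,"rz": 0},{"tx": 9,"ty": -7.4,"tz": 0,"rx": 0,"ry": 0,"rz": 0},{"tx": 5,"ty": -4.1,"tz": 0,"rx": 0,"ry": 0,"rz": 0},{"tx": 0,"ty": 0,"tz": 0,"rx": 0,"ry": 0,"rz": 0},{"tx": 0,"ty": 0,"tz": 0,"rx": 0,"ry": 0,"rz": 0}]'

```text
time: 49.15
tool_pos: [563.4, -384.1, 222.5]
tcp_rot: [-3.141, 0.0, 0.886]
contact_force: [-0.1, -0.2, -1.5]
grip_width: 15.5
finger_force: 30.0
```

carry_out --plan '[{"tx": 0,"ty": 0,"tz": -5,"rx": 0,"ry": 0,"rz": 0},{"tx": 0,"ty": 0,"tz": -5,"rx": 0,"ry": 0,"rz": 0},{"tx": 0,"ty": 0,"tz": -5,"rx": 0,"ry": 0,"rz": 0},{"tx": 0,"ty": 0,"tz": -4,"rx": 0,"ry": 0,"rz": 0},{"tx": 0,"ty": 0,"tz": 0,"rx": 0,"ry": 0,"rz": 0},{"tx": 0,"ty": 0,"tz": 0,"rx": 0,"ry": 0,"rz": 0}]'

```text
time: 49.75
tool_pos: [563.8, -384.4, 203.7]
tcp_rot: [-3.142, -0.0, 0.886]
contact_force: [-0.0, -0.6, -1.0]
grip_width: 15.9
finger_force: 30.0
```

carry_out --plan '[{"tx": 0,"ty": 0,"tz": -2,"rx": 0,"ry": 0,"rz": 0},{"tx": 0,"ty": 0,"tz": -1.5,"rx": 0,"ry": 0,"rz": 0},{"tx": 0,"ty": 0,"tz": -1.5,"rx": 0,"ry": 0,"rz": 0},{"tx": 0,"ty": 0,"tz": 0,"rx": 0,"ry": 0,"rz": 0},{"tx": 0,"ty": 0,"tz": 0,"rx": 0,"ry": 0,"rz": 0}]'

```text
time: 50.25
tool_pos: [563.8, -384.4, 198.7]
tcp_rot: [3.142, 0.0, 0.886]
contact_force: [-0.4, 0.2, -0.5]
grip_width: 16.1
finger_force: 30.0
```

```bash
python3 - <<'E'
from h import *
t=bot.capture("top");s=bot.capture("side");o=bot.get_obs();print(o["tool_pos"],o["contact_force"])
f=lambda x,c:cv2.resize(x,None,fx=c,fy=c,interpolation=cv2.INTER_CUBIC)
cv2.imwrite("pics/p6.png",np.hstack([f(t[130:230,380:480],4),f(s[110:210,300:400],4)])[:,:,::-1])
E
```

```text
[ 563.8463462  -384.44246942  198.77046164] [-0.16715888 -1.11822431 -1.26057285]
```

View pics/p6.png

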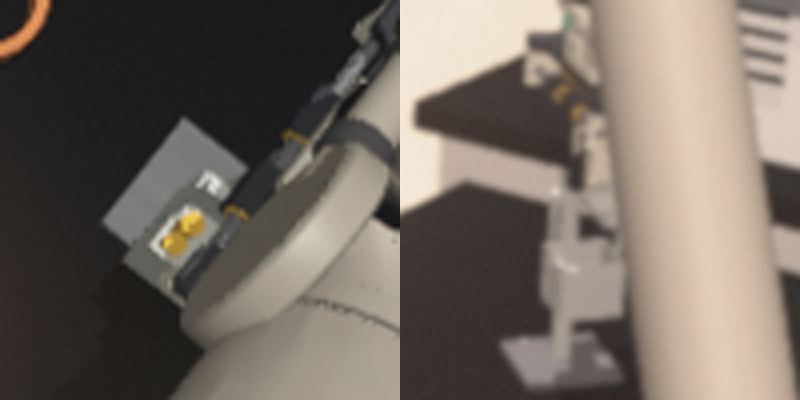

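The caddy sits over the arm between the post and the lip, upright. I lower a little further until I feel contact.

carry_out --plan '[{"tx": 0,"ty": 0,"tz": -0.5,"rx": 0,"ry": 0,"rz": 0},{"tx": 0,"ty": 0,"tz": -0.5,"rx": 0,"ry": 0,"rz": 0},{"tx": 0,"ty": 0,"tz": -0.5,"rx": 0,"ry": 0,"rz": 0},{"tx": 0,"ty": 0,"tz": 0,"rx": 0,"ry": 0,"rz": 0},{"tx": 0,"ty": 0,"tz": 0,"rx": 0,"ry": 0,"rz": 0}]'

```text
time: 50.85
tool_pos: [563.9, -384.5, 198.5]
tcp_rot: [3.14, 0.0, 0.886]
contact_force: [-2.1, 0.9, 4.9]
grip_width: 15.9
finger_force: 30.0
```

Contact at 4.9 N upward. I release gently and retreat upward.

carry_out --plan '[{"tx": 0,"ty": 0,"tz": 0,"rx": 0,"ry": 0,"rz": 0},{"tx": 0,"ty": 0,"tz": 0,"rx": 0,"ry": 0,"rz": 0},{"tx": 0,"ty": 0,"tz": 0,"rx": 0,"ry": 0,"rz": 0},{"tx": 0,"ty": 0,"tz": 0,"rx": 0,"ry": 0,"rz": 0},{"tx": 0,"ty": 0,"tz": 15,"rx": 0,"ry": 0,"rz": 0},{"tx": 0,"ty": 0,"tz": 30,"rx": 0,"ry": 0,"rz": 0},{"tx": 0,"ty": 0,"tz": 30,"rx": 0,"ry": 0,"rz": 0},{"tx": 0,"ty": 0,"tz": 30,"rx": 0,"ry": 0,"rz": 0},{"tx": 0,"ty": 0,"tz": 0,"rx": 0,"ry": 0,"rz": 0}]' --gripper 0.55

```text
time: 51.75
tool_pos: [565.0, -385.3, 307.5]
tcp_rot: [3.132, 0.0, 0.886]
contact_force: [0.0, 0.4, 0.4]
grip_width: 41.7
finger_force: 0.0
```

carry_out --plan '[{"tx": -35,"ty": 0,"tz": 0,"rx": 0,"ry": 0,"rz": 0},{"tx": -35,"ty": 0,"tz": 0,"rx": 0,"ry": 0,"rz": 0},{"tx": -35,"ty": -10,"tz": 0,"rx": 0,"ry": 0,"rz": 0},{"tx": -35,"ty": -15,"tz": 0,"rx": 0,"ry": 0,"rz": 0},{"tx": -35,"ty": -15,"tz": 0,"rx": 0,"ry": 0,"rz": 0},{"tx": -35,"ty": -15,"tz": 0,"rx": 0,"ry": 0,"rz": 0},{"tx": -35,"ty": -15,"tz": 0,"rx": 0,"ry": 0,"rz": 0},{"tx": -35,"ty": -15,"tz": 0,"rx": 0,"ry": 0,"rz": 0},{"tx": -35,"ty": -15,"tz": 0,"rx": 0,"ry": 0,"rz": 0},{"tx": 0,"ty": 0,"tz": 0,"rx": 0,"ry": 0,"rz": 0},{"tx": 0,"ty": 0,"tz": 0,"rx": 0,"ry": 0,"rz": 0}]'

```text
time: 52.85
tool_pos: [248.3, -484.4, 301.6]
tcp_rot: [-3.141, -0.001, 0.884]
contact_force: [0.7, 0.5, -0.2]
grip_width: 41.0
finger_force: 0.0
```

```bash
python3 m.py yellow red green blue; python3 - <<'E'
from h import *
f=lambda x,c:cv2.resize(x,None,fx=c,fy=c,interpolation=cv2.INTER_CUBIC)
t=np.load("t.npy");s=np.load("s.npy")
cv2.imwrite("pics/p7.png",np.vstack([np.hstack([f(t[145:245,380:480],4),f(s[120:220,300:400],4)]),f(t[145:195,265:465][:, :],4)])[:,:,::-1])
E
```

```text
top yellow [ 539.3 -167.6] 116.6 35.7 0.118
top red [ 545.6 -227.2] 115.7 35.6 0.125
top red [831.   27.8] 30.4 26.3 0.011
top green [342.9 100.9] 61.6 21.6 0.158
top green [490.2 -80. ] 85.1 28.4 -1.453
top green [657.5 267.1] 31.6 26.3 -1.562
top blue [544.9 -73.8] 86.1 30.1 -1.459
top blue [646. 131.] 31.0 26.8 0.165
side yellow [ 554.4 -162.8] 70.7 40.8 0.076
side red [ 563.2 -221.5] 70.4 39.5 0.131
side green [341.9 105.9] 63.7 29.3 0.165
side green [704.6 212.4] 79.9 35.6 -0.733
side green [493.5 -87.9] 56.2 24.6 -1.41
side blue [695.3  73.9] 89.1 38.0 -0.896
side blue [546.9 -78.3] 77.8 29.5 -1.427
52.95 [ 249.6 -484.   301.8] [-3.1 -0.   0.9]
```

View pics/p7.png

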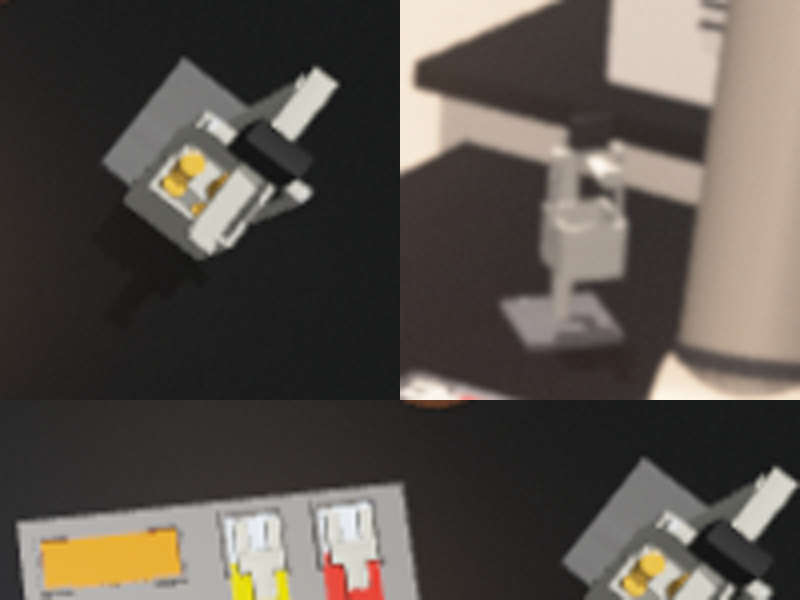

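The caddy hangs upright on the arm, with its bar at (270,165) crossing between the post and the lip. All parts are in their pockets and the clamps are seated, so I'm handing in.

```bash
python3 -c "
from plant import bot
print(bot.close_job())"
```

```text
the job is handed in; nothing more can be done
None
```

The job is handed in, with no verdict returned: green then blue clamp pulled to about 15 N and 14 N, held over a second and reseated; both spanners and the green and blue brackets are in their pockets (no orange bracket was present), and the caddy hangs upright on the hook.

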